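# Pack the reagent tray with caps level

## Task

Pack the white tray with the three screw-capped amber bottles, each standing upright and centred on its own rubber seat: the wide one on the large round seat, the slim one on the small round seat, and the short one on the rectangular seat, raised on spacer plates laid flat and centred on that seat so that its cap is level with the other two. Use the plates that together make up the missing height exactly, leave the spare plate and the dropper bottle where they are, and set the bottles down gently, without dropping or tipping any.

Things in the scene. Friction and masses are not known exactly. Their poses are not given: they have to be found in the camera images.
- bottle_large: The wide amber glass bottle, 60 mm in diameter, 110 mm tall in all, straight side up to 63 mm, white screw cap 36 mm across and 28 mm tall at the top, 8 mm of 29 mm neck below it. About 0.3 kg. Origin: centre of its underside, z up. Starts on a 4 mm bench mat, 100 mm or more from other bottles.
- bottle_slim: The slim screw-capped amber glass bottle, 40 mm in diameter, 110 mm tall in all, straight side up to 63 mm, white screw cap 36 mm across and 28 mm tall at the top, 8 mm of 29 mm neck below it. About 0.14 kg. Origin: centre of its underside, z up. Starts on a 4 mm bench mat, 100 mm or more from other bottles.
- bottle_short: The short amber glass bottle, 50 mm in diameter, 78 mm tall in all, straight side up to 31 mm, white screw cap 36 mm across and 28 mm tall at the top, 8 mm of 29 mm neck below it. About 0.16 kg. Origin: centre of its underside, z up. Starts on a 4 mm bench mat, 100 mm or more from other bottles.
- bottle_dropper: A look-alike that stays where it is: amber bottle, 40 mm in diameter, with a narrow 26 mm collar and a dark pointed dropper bulb instead of the screw cap, 124 mm tall in all. Origin: centre of its underside, z up. Starts on a 4 mm bench mat, 100 mm or more from other bottles.
- plate_thin: Thin aluminium spacer plate, 56 x 40 mm and 10 mm thick. Origin: centre of its underside, x along its 56 mm side, y along its 40 mm side, z up. Starts flat on a 4 mm bench mat, 100 mm or more from other plates.
- plate_mid: Middle aluminium spacer plate, 56 x 40 mm and 16 mm thick. Origin: centre of its underside, x along its 56 mm side, y along its 40 mm side, z up. Starts flat on a 4 mm bench mat, 100 mm or more from other plates.
- plate_thick: Thick aluminium spacer plate, 56 x 40 mm and 22 mm thick. Origin: centre of its underside, x along its 56 mm side, y along its 40 mm side, z up. Starts flat on a 4 mm bench mat, 100 mm or more from other plates.
- seat_large: Large round seat, 66 mm in diameter, for the wide bottle. Fixed rubber pad 3 mm thick, mid-bay in a fixed white tray (312 x 142 mm, rim and dividers 18 mm high, floor 5 mm above the table). The three bays, each 97 mm along the seat's x (the tray's long axis) by 132 mm along its y, hold the seats in changing order. Origin: centre of its underside, z up.
- seat_slim: Small round seat, 44 mm in diameter, for the slim bottle. Fixed rubber pad 3 mm thick, mid-bay in a fixed white tray (312 x 142 mm, rim and dividers 18 mm high, floor 5 mm above the table). The three bays, each 97 mm along the seat's x (the tray's long axis) by 132 mm along its y, hold the seats in changing order. Origin: centre of its underside, z up.
- seat_raised: Rectangular seat, 66 mm along x by 50 mm along y, for the spacer plates and the short bottle on them. Fixed rubber pad 3 mm thick, mid-bay in a fixed white tray (312 x 142 mm, rim and dividers 18 mm high, floor 5 mm above the table). The three bays, each 97 mm along the seat's x (the tray's long axis) by 132 mm along its y, hold the seats in changing order. Origin: centre of its underside, z up.
Not all that is in view belongs to the job. What is shaped like the plate_thick but brown is not meant.

How it is judged:
At the end, for the whole second after the job is handed in: Three capped bottles upright (3 deg), still, within 12 mm of their seats' centres, wide and slim directly on them, the short one raised 32 mm (2.5 mm either way) on the thin and thick plates, flat within 12 mm of its seat's centre; middle plate and dropper bottle within 20 mm of their starts (horizontal distance between bottle_large and seat_large below 0.012 m and z of bottle_large in the frame of seat_large between 0.0005 and 0.0055 m and angle between each of bottle_large, bottle_slim, bottle_short, plate_thin, plate_thick, plate_mid, bottle_dropper's own z axis and vertical below 0.06 rad and linear speed of each of bottle_large, bottle_slim, bottle_short, plate_thin, plate_thick below 0.02 m/s and horizontal distance between bottle_slim and seat_slim below 0.012 m and z of bottle_slim in the frame of seat_slim between 0.0005 and 0.0055 m and horizontal distance between each of bottle_short, plate_thin, plate_thick and seat_raised below 0.012 m and z of bottle_short in the frame of seat_raised between 0.0325 and 0.0375 m and distance of each of plate_mid, bottle_dropper from where it was at the start of the episode below 0.02 m); the robot touches nothing.
It fails at once if a bottle is tipped over (more than 35 degrees) (angle between any of bottle_large, bottle_slim, bottle_short, bottle_dropper's own z axis and vertical above 0.61 rad).
It fails at once if a bottle is dropped (falls out of the fingers faster than 0.6 m/s, a fall of about 2 cm) ((contact force between the fingers and bottle_large below 0.05 N and linear speed of bottle_large above 0.6 m/s) or (contact force between the fingers and bottle_slim below 0.05 N and linear speed of bottle_slim above 0.6 m/s) or (contact force between the fingers and bottle_short below 0.05 N and linear speed of bottle_short above 0.6 m/s)).
It also fails if it takes over 144 s, if anything falls off the work surface, if the arm or the gripper's body presses on something with over 40 N, if the wrist force passes 120 N, or if a joint passes its speed limit or range.

## Robot

A 7-joint arm with a two-finger parallel gripper is mounted at the origin on the work surface. World frame = base frame: x ahead of the robot, y to its left, z up, the work surface at z = 0. Lengths are in m, angles in rad, forces in N, time in s.
With the tool pointing down it reaches from about 0.4 to 0.85 m from the base axis. Payload 4.5 kg.
Tool frame: the origin (TCP) lies on the centre line of the jaws, within the pads' length; the fingertips stand 8 mm ahead of it and the grasp point (between the pads) lies 11 mm behind it; z points along the fingers, x is the direction in which the jaws open and shut, and the axes are right-handed (so a half turn about z gives the same grasp; the last joint's range is limited). The gripper opens to 88 mm and grips with 3 to 60 N. Pads are 18 mm wide; open, the fingers measure 123 mm over their backs; the gripper's body (75 mm by 187 mm) begins 45 mm behind the grasp point.
Start: joints at [-1.311, 0.689, -0.195, 1.565, 0.157, 0.902, -0.215], TCP at [0.14, 0.609, 0.247] pointing down, gripper open.
Joint ranges: [-3.01, 3.01], [-0.46, 2.08], [-1.47, 1.51], [0.13, 2.56], [-1, 4.14], [0.04, 2.09], [-2.66, 2.66]. Speed limits (rad/s): [2.57, 2.57, 3.14, 3.14, 3.14, 3.14, 3.14].

## Interface

Orientations are given as a unit quaternion [x, y, z, w].
In Python, from plant import get_state, snapshot, finish_job, boxes_of, pinpoint gives the robot as it stands.
- The arm moves only by the shell command python3 -m creep 'ROWS' [FORCE]. ROWS is JSON, a list of rows, each an object with "hand": the finger opening in m, from 0 to 0.0881; "slide": the shift along the tool's x, y, z in m, a list of three; "turn": the turn about the tool's z in degrees. A call has 1 to 5 rows; each row shifts and turns the commanded pose from where the row before left it, along the tool's axes as they then stand; what a row does not reach is not made up. A row lasts 1/8 s, in which the tool goes at most 62.5 mm and 10.7 degrees, less where a joint would pass 70% of its speed; a pose out of reach is approached as far as the arm can. A call is refused whole if a number of a shift passes 0.0625 or a number of a turn 10.7, either way. A call with a gripper value outside its range is refused whole. The fingers move at their own pace and stop on an object; FORCE is the grip in N (left out, the last holds). Time passes only in rows, so rows that do not move let the fingers close. It gives the time, the measured TCP pose, the force and the opening at its end, in the units of the state.
- get_state(): the state, without advancing time (a new reading comes with each control period).
- snapshot(name): name is "side" or "top" or "wrist"; returns a dict with "frame" (480x640x3 uint8, red, green, blue), "depth" (480x640 float32, m along the optical axis (not along the pixel's ray), 0 where there is no reading), "mtx" (3x3 intrinsics, pixels), "camera_from_world" (4x4, takes a point from world to camera coordinates). Camera axes: x right, y down, z forward; pixel columns grow to the right and rows downward; lengths in m; the calibration is good to about 2 mm. A picture is of the moment at which its call begins.
- finish_job(): hands the job in, once; it reports no verdict.
Trained networks look in a picture, given as the dict that the camera call returned (one of the last four; its "shot" number tells which), for a name from the list of things; names that differ only in an ending like _2 or _b are one class to them, and where a whole thing is asked for, a point or a joint stands for the part that bears it (a point fixed in the world has none). Each returns a list of dicts, best first, with "conf" (0 to 1); they miss things now and then, are a little off and sometimes report something else, mostly with a low value. They report only what shows in the picture. A call takes as long as a camera call. They do not tell look-alikes from the thing itself.
- boxes_of(target, picture): "uv" ([column, row] in pixels, amid what is visible of it).
- pinpoint(target, picture): "uv" ([column, row] in pixels: a listed point, or the origin of a listed thing).
The state is a dict: "clock": time; "q": joint angles; "qd": joint speeds; "joint_torque": joint torques, N m; "tool_pos": TCP position; "eef_rot": TCP orientation; "contact_force": force on the tool from outside, world axes, zero at the start; "moment": the same for the moment, N m; "opening": opening from 0.0 (shut) to 1.0 (fully open).
Only numpy, scipy, OpenCV 4.12 (cv2) and the standard library are available. Lean on these libraries where they do the work, as an engineer would, in place of code of your own. Each camera call takes 0.05 s, during which the arm holds its last target.

## Working session

There is one attempt and no reset: what is moved stays moved. The work goes in short steps, Python scripts to look and compute and a shell command to move; the robot and the scene stay as the last step left them, time stands still between calls to the robot, and variables do not carry over. Pictures are saved under pics/ and viewed, and the job is handed in when it is done.

```bash
ls; mkdir -p pics
python3 - <<'E'
from plant import *
import cv2
print(get_state())
for n in ["side","top","wrist"]:
    s=snapshot(n); cv2.imwrite(f"pics/{n}0.png",s["frame"][:,:,::-1]); print(n,s["mtx"].tolist(),s["camera_from_world"].round(3).tolist())
E
```

```text
pics
{'clock': 0.0, 'q': array([-1.31124256,  0.68995506, -0.19453998,  1.56635221,  0.15731877,
        0.90250941, -0.21513044]), 'qd': array([ 0.00141194, -0.00048848,  0.00112079, -0.00071246, -0.00151337,
       -0.00019416, -0.00111555]), 'joint_torque': array([ 8.47514475e-04, -5.27556002e+01, -1.26668025e+00, -1.53430134e+01,
       -5.26250317e-02,  6.36946934e-03,  1.65548208e-04]), 'tool_pos': array([0.13980034, 0.6085238 , 0.24592656]), 'eef_rot': array([ 7.82226168e-01,  6.22993889e-01, -6.70779196e-04,  6.21147834e-04]), 'contact_force': array([ 0.14934185, -0.2615275 ,  0.34343161]), 'moment': array([-0.01054865,  0.01524977, -0.02102722]), 'opening': 1.0023645785270792}
side [[539.8063034196854, 0.0, 319.579511271304], [0.0, 539.8063034196854, 236.76661845864376], [0.0, 0.0, 1.0]] [[0.959, -0.282, 0.003, -0.519], [-0.187, -0.645, -0.741, 0.192], [0.211, 0.711, -0.671, 0.89], [0.0, 0.0, 0.0, 1.0]]
top [[608.0716922437349, 0.0, 322.68238364691797], [0.0, 608.0716922437349, 243.80931486822297], [0.0, 0.0, 1.0]] [[-0.014, -1.0, -0.02, 0.097], [-0.982, 0.017, -0.19, 0.573], [0.19, 0.017, -0.982, 1.118], [0.0, 0.0, 0.0, 1.0]]
wrist [[363.34744073987105, 0.0, 320.9234367222897], [0.0, 363.34744073987105, 242.38003681908086], [0.0, 0.0, 1.0]] [[0.224, 0.975, -0.001, -0.624], [0.938, -0.215, 0.273, -0.037], [0.266, -0.062, -0.962, 0.389], [0.0, 0.0, 0.0, 1.0]]
```

View pics/side0.png

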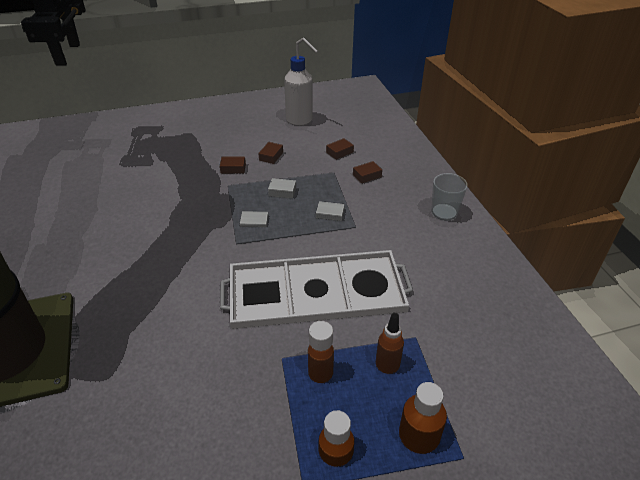

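View pics/top0.png

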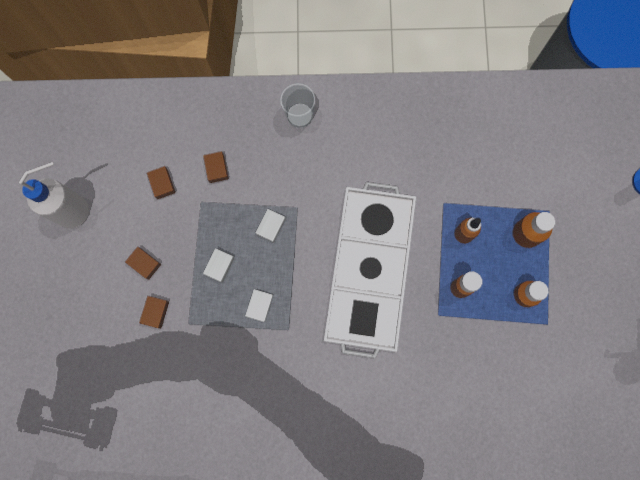

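View pics/wrist0.png

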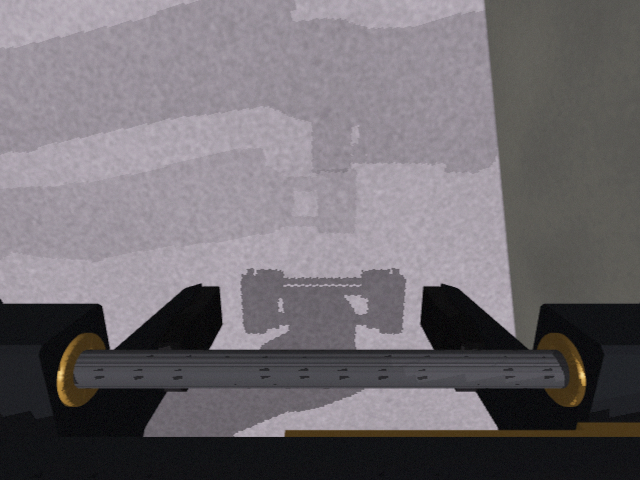

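```bash
cat > h.py <<'E'
from plant import *
import numpy as np, cv2
def cloud(s):
    d=s["depth"];K=s["mtx"];v,u=np.mgrid[0:480,0:640]
    P=np.stack([(u-K[0,2])/K[0,0]*d,(v-K[1,2])/K[1,1]*d,d,np.ones_like(d)],-1)
    T=np.linalg.inv(s["camera_from_world"])
    W=P@T.T; W=W[...,:3]; W[d<=0]=np.nan
    return W
def ray_at(s,uv,z):
    K=s["mtx"];T=np.linalg.inv(s["camera_from_world"])
    c=T[:3,3];r=T[:3,:3]@np.array([(uv[0]-K[0,2])/K[0,0],(uv[1]-K[1,2])/K[1,1],1])
    return c+r*(z-c[2])/r[2]
def blobs(W,mask,minn=40):
    n,l,st,ce=cv2.connectedComponentsWithStats(mask.astype(np.uint8),connectivity=4)
    out=[]
    for i in range(1,n):
        if st[i,4]<minn: continue
        p=W[l==i]; r=cv2.minAreaRect((p[:,:2]*1000).astype(np.float32))
        out.append((ce[i].round(1).tolist(),int(st[i,4]),np.nanmedian(p,0).round(4).tolist(),[np.round(x,1) if not isinstance(x,tuple) else tuple(np.round(x,1).tolist()) for x in r]))
    return out
E
python3 - <<'E'
from h import *
s=snapshot("top"); W=cloud(s); f=s["frame"].astype(int)
z=W[...,2]
print("table z",np.nanmedian(z[360:380,450:600]), "mat",np.nanmedian(z[220:300,270:290]))
mn=f.min(2); mx=f.max(2)
v,u=np.mgrid[0:480,0:640]
print("plates")
for b in blobs(W,(mn>150)&(z>0.01)&(u>190)&(u<300)&(v>200)&(v<330)): print(b)
print("plates hsegm")
for b in blobs(W,(z>0.0095)&(u>190)&(u<300)&(v>200)&(v<330)): print(b)
print("caps")
for b in blobs(W,(mn>130)&(z>0.06)&(u>430)&(u<560)): print(b)
print("seats")
for b in blobs(W,(mx<60)&(u>320)&(u<420)&(v>180)&(v<350)): print(b)
print("tray")
for b in blobs(W,(mn>130)&(z>0.002)&(u>320)&(u<420)&(v>170)&(v<360)): print(b)
for n in ["plate_thin","plate_mid","plate_thick","bottle_large","bottle_slim","bottle_short","bottle_dropper","seat_large","seat_slim","seat_raised"]:
    zz=0.005 if n[0]=='s' else 0.004
    print(n,[(round(d["conf"],2),np.round(d["uv"],1).tolist(),ray_at(s,d["uv"],zz)[:2].round(4).tolist()) for d in pinpoint(n,s)][:3])
E
```

```text
table z 0.0006038357176669784 mat 0.005791429829999917
plates
([269.8, 224.5], 515, [0.6218, 0.1934, 0.0215], [(622.0, 193.8), (39.3, 55.1), np.float64(63.6)])
([217.4, 264.5], 541, [0.541, 0.2963, 0.0273], [(541.8, 296.2), (40.1, 54.8), np.float64(64.5)])
([258.5, 305.1], 547, [0.4616, 0.2166, 0.0153], [(461.7, 216.0), (39.6, 55.0), np.float64(72.4)])
plates hsegm
([269.9, 224.9], 575, [0.6213, 0.1933, 0.0213], [(623.1, 194.9), (43.7, 57.4), np.float64(63.7)])
([218.1, 264.9], 625, [0.5408, 0.2951, 0.0269], [(543.8, 298.1), (46.3, 58.4), np.float64(66.7)])
([258.5, 304.9], 585, [0.4617, 0.2156, 0.0151], [(462.3, 215.9), (43.1, 59.0), np.float64(75.2)])
caps
([545.0, 221.1], 288, [0.5981, -0.3214, 0.1145], [(598.4, -321.6), (34.6, 35.8), np.float64(18.9)])
([472.6, 225.4], 62, [0.5953, -0.1909, 0.0971], [(597.3, -194.0), (25.1, 20.8), np.float64(50.7)])
([471.7, 280.9], 302, [0.4897, -0.1805, 0.1149], [(490.0, -181.1), (34.3, 34.4), np.float64(21.8)])
([538.2, 290.0], 284, [0.4752, -0.3092, 0.0826], [(475.2, -309.5), (33.9, 34.6), np.float64(46.1)])
seats
([378.8, 214.6], 294, [0.642
[... 418 characters left out ...]
]
plate_thick [(0.88, [163.2, 183.1], [0.7177, 0.4166]), (0.86, [143.9, 263.9], [0.5491, 0.4496]), (0.74, [214.8, 171.9], [0.7397, 0.31])]
bottle_large [(0.89, [526.7, 236.8], [0.5912, -0.3214])]
bottle_slim [(0.66, [458.5, 287.8], [0.4906, -0.1793]), (0.26, [373.9, 267.2], [0.5346, -0.0132])]
bottle_short [(0.81, [525.4, 295.8], [0.4727, -0.3097]), (0.56, [222.3, 265.0], [0.5442, 0.2909])]
bottle_dropper [(0.8, [463.7, 228.5], [0.6105, -0.1964])]
seat_large [(0.65, [522.8, 295.3], [0.4736, -0.3044]), (0.56, [379.7, 218.6], [0.6339, -0.0278])]
seat_slim [(0.58, [268.9, 227.1], [0.6203, 0.1972]), (0.55, [370.0, 267.9], [0.5332, -0.0053])]
seat_raised [(0.76, [361.5, 315.6], [0.4386, 0.0141])]
```

Run:
```python
from h import *
s=snapshot("top"); W=cloud(s); f=s["frame"].astype(int)
z=W[...,2];mn=f.min(2); mx=f.max(2)
v,u=np.mgrid[0:480,0:640]
def show(b):
    c=b[2]; p=b
    print(p)
def go(mask,minn=150):
    n,l,st,ce=cv2.connectedComponentsWithStats(mask.astype(np.uint8),connectivity=4)
    for i in range(1,n):
        if st[i,4]<minn: continue
        p=(W[l==i][:,:2]*1000).astype(np.float32)
        r=cv2.minAreaRect(p); bp=cv2.boxPoints(r)
        e=[bp[1]-bp[0],bp[2]-bp[1]]; L=max(e,key=np.linalg.norm); S=min(e,key=np.linalg.norm)
        a=np.degrees(np.arctan2(L[1],L[0]))%180
        # second-moment axis
        q=p-p.mean(0); w,V=np.linalg.eigh(q.T@q); m=np.degrees(np.arctan2(V[1,1],V[0,1]))%180
        print(ce[i].round(1),st[i,4],"rc",np.round(r[0],1),"mean",p.mean(0).round(1),"LS",np.linalg.norm(L).round(1),np.linalg.norm(S).round(1),"ang",round(a,1),round(m,1),"z",np.nanmedian(z[l==i]).round(4))
print("plates");go((mn>150)&(z>0.01)&(u>190)&(u<300)&(v>200)&(v<330))
tray=(u>322)&(u<420)&(v>170)&(v<362)
print("seats");go((mx<90)&tray)
print("rim");go((z>0.015)&tray)
print("bricks");go((z>0.01)&(f[...,0]>f[...,2]*1.8)&(u<250))
```

```text
plates
[269.8 224.5] 518 rc [622.  193.8] mean [621.9 193.7] LS 55.4 38.9 ang 153.4 154.3 z 0.0214
[217.4 264.6] 544 rc [541.8 296.2] mean [541.5 296.3] LS 54.7 39.7 ang 154.5 154.9 z 0.0274
[258.4 305.1] 551 rc [461.9 216.1] mean [461.5 216.2] LS 55.2 39.4 ang 162.8 162.8 z 0.0156
seats
[376.9 219.1] 771 rc [nan nan] mean [nan nan] LS nan nan ang nan nan z 0.0089
[370.3 267.8] 346 rc [530.3  -5.4] mean [nan nan] LS 40.0 36.1 ang 62.5 nan z 0.0091
[363.6 318.1] 806 rc [433.6  10.1] mean [nan nan] LS 64.4 47.0 ang 169.1 nan z 0.0091
rim
[390.8 241.2] 747 rc [558.3  -9.5] mean [585.4 -47. ] LS 285.6 142.1 ang 170.8 8.3 z 0.0186
[344.4 289.9] 654 rc [502.7  20.3] mean [489.6  46.9] LS 277.5 101.5 ang 170.8 175.2 z 0.0184
bricks
[215.1 166.1] 490 rc [747.1 306.1] mean [745.8 305.6] LS 55.7 38.9 ang 12.1 11.9 z 0.0236
[160.  181.6] 498 rc [715.9 418. ] mean [715.1 417.6] LS 54.1 40.2 ang 19.8 19.6 z 0.0237
[141.7 262.3] 521 rc [549.3 448.1] mean [549.3 447.9] LS 54.4 38.6 ang 52.5 52.3 z 0.0235
[152.7 311.8] 539 rc [451.4 422.5] mean [451.  422.1] LS 54.2 39.3 ang 165.2 165.5 z 0.0233
```

```bash
cat >> h.py <<'E'
def rel(x,y,z=None,th=None):
    """print tool-frame shift to reach world x,y,z and jaw angle th(deg)"""
    st=get_state(); q=st["eef_rot"]; p=st["tool_pos"]
    from scipy.spatial.transform import Rotation as R
    M=R.from_quat(q).as_matrix()
    cur=np.degrees(np.arctan2(M[1,0],M[0,0]))
    d=np.array([x,y,p[2] if z is None else z])-p
    print("clock",round(st["clock"],2),"tcp",p.round(4),"jaw",round(cur,2),"zax",M[:,2].round(3),"d_world",d.round(4))
    print("  d_tool now",(M.T@d).round(4))
    if th is not None:
        t=(cur-th+90)%180-90
        c=np.radians(cur-t); Mx=np.array([[np.cos(c),np.sin(c),0],[np.sin(c),-np.cos(c),0],[0,0,-1]])
        print("  turn",round(t,2),"then d_tool",(Mx.T@d).round(4))
E
python3 - <<'E'
from h import *
for n in ["top","side"]:
    s=snapshot(n); f=s["frame"].astype(int); mx=f.max(2)
    v,u=np.mgrid[0:480,0:640]
    W=cloud(s)
    m=(mx<90)&((u>322)&(u<420)&(v>170)&(v<362) if n=="top" else (u>225)&(u<405)&(v>255)&(v<325))
    k,l,st,ce=cv2.connectedComponentsWithStats(m.astype(np.uint8),connectivity=4)
    for i in range(1,k):
        if st[i,4]<150: continue
        uv=np.argwhere(l==i)[:,::-1]
        P=np.array([ray_at(s,a,0.008) for a in uv])*1000
        r=cv2.minAreaRect(P[:,:2].astype(np.float32))
        print(n,ce[i].round(1),st[i,4],P.mean(0).round(1),np.round(r[0],1),np.round(r[1],1),round(r[2],1))
    # caps
    if n=="side":
        for b,c,zt in [("slim",(320,330),.114),("large",(430,390),.114),("short",(337,420),.082)]:
            mm=(f.min(2)>110)&(abs(u-c[0])<20)&(abs(v-c[1])<25)&(abs(W[...,2]-zt-0.001)<.004)
            if mm.sum()>20: print(b,mm.sum(),(np.nanmean(W[mm],0)*1000).round(1))
        for b,c in [("thin",(254,218)),("thick",(282,187)),("mid",(330,210))]:
            mm=(f.min(2)>120)&(abs(u-c[0])<22)&(abs(v-c[1])<15)
            mm&=(W[...,2]>np.nanpercentile(W[...,2][mm],50)-.002)
            print(b,mm.sum(),(np.nanmean(W[mm],0)*1000).round(1))
rel(.5415,.2963,.12,64.7)
E
```

```text
top [376.9 219.1] 769 [632.4 -22.    8. ] [632.6 -22.1] [60.7 62.4] 88.5
top [370.3 267.8] 346 [532.9  -5.7   8. ] [532.6  -5.1] [39.8 40.3] 88.5
top [363.6 318.2] 807 [433.4  10.3   8. ] [433.6  10.2] [48.3 64.1] 80.5
side [372.7 265.5] 215 [651.1  15.3   8. ] [ 6.649e+02 -1.000e-01] [ 75.4 159.6] 29.8
side [311.8 261. ] 200 [543.1  58.6   8. ] [543.3  58.7] [14.2 96.8] 78.8
side [253.2 271. ] 255 [429.7  64.2   8. ] [431.3  17.3] [129.3  95.5] 80.4
side [369.5 283.1] 764 [629.7 -26.9   8. ] [630.1 -26.1] [65.5 65.5] 73.8
side [315.7 287.8] 355 [530.8 -10.5   8. ] [530.4 -10.6] [44.5 42.3] 73.8
side [260.9 292.9] 786 [431.8   5.3   8. ] [432.3   5.7] [52.1 66.1] 80.6
side [328.5 316.9] 1217 [533.7 -82.4   8. ] [512.  -74.9] [ 40.  314.9] 75.1
slim 352 [ 488.  -184.6  113.2]
large 477 [ 596.3 -324.4  113.2]
short 483 [ 472.8 -313.    81.3]
thin 288 [459.6 211.5  13.2]
thick 234 [539.8 292.2  25.5]
mid 268 [619.9 189.8  19.5]
clock 0.85 tcp [0.1399 0.6092 0.2468] jaw 77.07 zax [ 0.  0. -1.] d_world [ 0.4016 -0.3129 -0.1268]
  d_tool now [-0.2151  0.4614  0.1267]
  turn 12.37 then d_tool [-0.1112  0.4968  0.1268]
```

```bash
python3 -m creep '[{"hand":0.06,"slide":[0,0.05,0.01],"turn":6.2},{"hand":0.06,"slide":[-0.01,0.05,0.01],"turn":6.2},{"hand":0.06,"slide":[-0.015,0.055,0.01],"turn":0},{"hand":0.06,"slide":[-0.015,0.055,0.01],"turn":0},{"hand":0.06,"slide":[-0.015,0.055,0.01],"turn":0}]' 30; python3 -c "
from h import *
rel(.5407,.2943,.12,64.7)"
```

```text
clock: 1.48
tool_pos: [0.3638, 0.4598, 0.1966]
eef_rot: [0.845, 0.535, 0.0, -0.0]
contact_force: [1.6, 0.5, 0.0]
opening: 0.678
clock 1.48 tcp [0.3638 0.4598 0.1966] jaw 64.68 zax [ 0.     0.001 -1.   ] d_world [ 0.1769 -0.1655 -0.0766]
  d_tool now [-0.074   0.2307  0.0765]
  turn -0.02 then d_tool [-0.074   0.2306  0.0766]
```

```bash
python3 -m creep '[{"hand":0.06,"slide":[-0.015,0.05,0.01],"turn":0},{"hand":0.06,"slide":[-0.012,0.05,0.01],"turn":0},{"hand":0.06,"slide":[-0.01,0.05,0.01],"turn":0},{"hand":0.06,"slide":[-0.01,0.04,0.01],"turn":0},{"hand":0.06,"slide":[0,0,0],"turn":0}]'; python3 -c "
from h import *
rel(.5407,.2943,.12,64.7)"
```

```text
clock: 2.1
tool_pos: [0.5174, 0.3325, 0.1558]
eef_rot: [0.847, 0.532, -0.0, 0.002]
contact_force: [-1.0, 0.3, -0.2]
opening: 0.681
clock 2.1 tcp [0.5174 0.3325 0.1558] jaw 64.24 zax [ 0.001 -0.003 -1.   ] d_world [ 0.0233 -0.0382 -0.0358]
  d_tool now [-0.0242  0.0375  0.0359]
  turn -0.46 then d_tool [-0.0246  0.0374  0.0358]
```

```bash
python3 -m creep '[{"hand":0.06,"slide":[-0.012,0.019,0.006],"turn":0},{"hand":0.06,"slide":[-0.012,0.018,0],"turn":0},{"hand":0.06,"slide":[0,0,0],"turn":0}]'
python3 - <<'E'
from h import *
rel(.5407,.2943,.12,64.7)
s=snapshot("wrist"); W=cloud(s); f=s["frame"].astype(int)
cv2.imwrite("pics/w1.png",s["frame"][:,:,::-1])
E
```

```text
clock: 2.48
tool_pos: [0.5376, 0.2987, 0.1509]
eef_rot: [0.845, 0.534, 0.0, 0.0]
contact_force: [-0.1, 0.5, 0.5]
opening: 0.682
clock 2.48 tcp [0.5376 0.2987 0.1509] jaw 64.56 zax [ 0. -0. -1.] d_world [ 0.0031 -0.0044 -0.0309]
  d_tool now [-0.0027  0.0047  0.0309]
  turn -0.14 then d_tool [-0.0027  0.0047  0.0309]
```

View pics/w1.png

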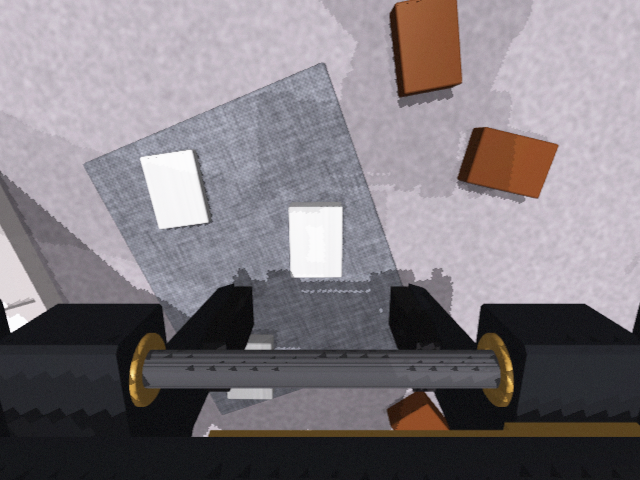

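The wrist view shows the thick plate at about (316, 241), square to the jaws. The middle plate is at (175, 190).

```bash
cat >> h.py <<'E'
def whites(s,zlo=0.009,zhi=0.04,thr=150,box=(0,0,640,300),minn=300):
    W=cloud(s);f=s["frame"].astype(int);z=W[...,2];v,u=np.mgrid[0:480,0:640]
    m=(f.min(2)>thr)&(z>zlo)&(z<zhi)&(u>=box[0])&(v>=box[1])&(u<box[2])&(v<box[3])
    n,l,st,ce=cv2.connectedComponentsWithStats(m.astype(np.uint8),connectivity=4)
    for i in range(1,n):
        if st[i,4]<minn: continue
        zt=np.median(z[l==i]); k=(l==i)&(abs(z-zt)<.003); p=(W[k][:,:2]*1000).astype(np.float32)
        r=cv2.minAreaRect(p); bp=cv2.boxPoints(r); e=[bp[1]-bp[0],bp[2]-bp[1]]; L=max(e,key=np.linalg.norm)
        print(ce[i].round(),st[i,4],"c",np.round(r[0],1),"size",np.round(r[1],1),"long",round(np.degrees(np.arctan2(L[1],L[0]))%180,1),"z",zt.round(4))
E
python3 - <<'E'
from h import *
s=snapshot("wrist"); whites(s)
E
```

```text
[173. 191.] 3857 c [459.8 212.1] size [40.7 55.6] long 162.6 z 0.0134
[313. 243.] 3717 c [539.8 292. ] size [39.9 56.1] long 154.5 z 0.0254
[ 17. 267.] 469 c [457.1  71.8] size [ 7.7 60.9] long 170.6 z 0.0173
```

The wrist and side cameras agree to about 0.5 mm, and the top camera is off by about 4 mm in y, so I'll use wrist and side. The plate at (175, 190) is actually the thin one, since its top is at z = 13 mm.

```bash
python3 -c "
from h import *
rel(.5399,.2921,.015,64.5)"
```

```text
clock 2.58 tcp [0.5363 0.3013 0.151 ] jaw 64.75 zax [-0.     0.002 -1.   ] d_world [ 0.0036 -0.0092 -0.136 ]
  d_tool now [-0.007   0.0074  0.136 ]
  turn 0.25 then d_tool [-0.0068  0.0072  0.136 ]
```

```bash
python3 -m creep '[{"hand":0.06,"slide":[-0.0065,0.007,0.03],"turn":0},{"hand":0.06,"slide":[0,0,0.035],"turn":0},{"hand":0.06,"slide":[0,0,0.025],"turn":0},{"hand":0.06,"slide":[0,0,0.02],"turn":0},{"hand":0.06,"slide":[0,0,0],"turn":0}]'; python3 -c "
from h import *
rel(.5399,.2921,.015,64.5)"
```

```text
clock: 3.2
tool_pos: [0.5394, 0.2914, 0.0396]
eef_rot: [0.845, 0.535, -0.001, -0.0]
contact_force: [-0.8, 0.4, 0.6]
opening: 0.682
clock 3.2 tcp [0.5394 0.2914 0.0396] jaw 64.75 zax [-0.002 -0.001 -1.   ] d_world [ 0.0005  0.0007 -0.0246]
  d_tool now [0.0009 0.0002 0.0246]
  turn 0.25 then d_tool [0.0009 0.0002 0.0246]
```

```bash
python3 -m creep '[{"hand":0.06,"slide":[0,0,0.013],"turn":0},{"hand":0.06,"slide":[0,0,0.01],"turn":0},{"hand":0.06,"slide":[0,0,0],"turn":0},{"hand":0.03,"slide":[0,0,0],"turn":0},{"hand":0.03,"slide":[0,0,0],"turn":0}]' 30;  python3 -m creep '[{"hand":0.03,"slide":[0,0,0],"turn":0},{"hand":0.03,"slide":[0,0,0],"turn":0},{"hand":0.03,"slide":[0,0,-0.02],"turn":0},{"hand":0.03,"slide":[0,0,-0.03],"turn":0},{"hand":0.03,"slide":[0,0,0],"turn":0}]'; python3 -c "
from h import *
rel(.432,.0055,.06,80.8)"
```

```text
clock: 3.82
tool_pos: [0.5411, 0.2908, 0.0181]
eef_rot: [0.845, 0.535, 0.0, -0.0]
contact_force: [1.5, -0.1, -0.3]
opening: 0.476
clock: 4.45
tool_pos: [0.5424, 0.2916, 0.0706]
eef_rot: [0.845, 0.535, 0.003, -0.0]
contact_force: [0.5, 0.8, -1.5]
opening: 0.451
clock 4.45 tcp [0.5424 0.2916 0.0706] jaw 64.65 zax [ 0.004  0.003 -1.   ] d_world [-0.1104 -0.2861 -0.0106]
  d_tool now [-0.3058  0.0227  0.0093]
  turn -16.15 then d_tool [-0.3    -0.0632  0.0106]
```

```bash
python3 -m creep '[{"hand":0.03,"slide":[-0.045,0,0],"turn":-8},{"hand":0.03,"slide":[-0.055,0,0],"turn":-8},{"hand":0.03,"slide":[-0.055,-0.02,0],"turn":0},{"hand":0.03,"slide":[-0.055,-0.02,0],"turn":0},{"hand":0.03,"slide":[-0.045,-0.01,0],"turn":0}]';  python3 -c "
from h import *
rel(.432,.0055,.06,80.8)"
```

```text
clock: 5.08
tool_pos: [0.4285, 0.0506, 0.0678]
eef_rot: [0.763, 0.647, -0.001, -0.0]
contact_force: [0.7, -0.1, -2.1]
opening: 0.451
clock 5.08 tcp [0.4285 0.0506 0.0678] jaw 80.63 zax [-0.002 -0.001 -1.   ] d_world [ 0.0035 -0.0451 -0.0078]
  d_tool now [-0.0439  0.0108  0.0079]
  turn -0.17 then d_tool [-0.0439  0.0106  0.0078]
```

```bash
python3 -m creep '[{"hand":0.03,"slide":[-0.02,0.005,0],"turn":0},{"hand":0.03,"slide":[-0.016,0.004,0],"turn":0},{"hand":0.03,"slide":[0,0,0],"turn":0},{"hand":0.03,"slide":[0,0,0],"turn":0}]';  python3 - <<'E'
from h import *
rel(.432,.0055,.06,80.8)
s=snapshot("wrist"); cv2.imwrite("pics/w2.png",s["frame"][:,:,::-1])
E
```

```text
clock: 5.58
tool_pos: [0.4338, 0.0167, 0.0676]
eef_rot: [0.762, 0.648, 0.0, -0.0]
contact_force: [-0.4, 1.2, -1.0]
opening: 0.449
clock 5.58 tcp [0.4338 0.0167 0.0676] jaw 80.72 zax [ 0.     0.001 -1.   ] d_world [-0.0018 -0.0112 -0.0076]
  d_tool now [-0.0113  0.      0.0076]
  turn -0.08 then d_tool [-0.0113  0.      0.0076]
```

View pics/w2.png

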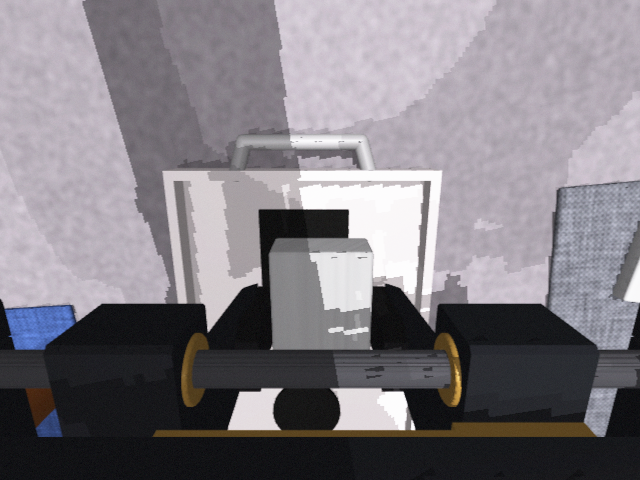

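Run:
```python
from h import *
s=snapshot("wrist")
a=np.array([ray_at(s,p,.008)[:2] for p in [(259,225),(349,225),(259,209.5),(349,209.5)]]); print((a*1000).round(1))
# seat centre: mid of near edge + 33 mm along the tray axis
ax=np.array([np.cos(np.radians(-9.2)),np.sin(np.radians(-9.2))]); print(((a[2]+a[3])/2+.033*ax)*1000)
rel(.432,.0055,.022,80.8)
```

```text
[[404.  -13.7]
 [412.1  35.7]
 [395.5 -11.9]
 [403.4  36.9]]
[432.02300667   7.235042  ]
clock 5.67 tcp [0.4337 0.0169 0.0676] jaw 80.76 zax [ 0.     0.001 -1.   ] d_world [-0.0017 -0.0114 -0.0456]
  d_tool now [-0.0115  0.0001  0.0456]
  turn -0.04 then d_tool [-0.0115  0.0001  0.0456]
```

```bash
python3 -m creep '[{"hand":0.03,"slide":[-0.0105,0.0015,0.01],"turn":0},{"hand":0.03,"slide":[0,0,0.015],"turn":0},{"hand":0.03,"slide":[0,0,0.01],"turn":0},{"hand":0.03,"slide":[0,0,0],"turn":0},{"hand":0.03,"slide":[0,0,0],"turn":0}]';  python3 - <<'E'
from h import *
rel(.432,.0065,.022,80.8)
E
```

```text
clock: 6.3
tool_pos: [0.4359, 0.005, 0.0438]
eef_rot: [0.762, 0.647, -0.003, -0.001]
contact_force: [-0.3, -0.4, -1.2]
opening: 0.452
clock 6.3 tcp [0.4359 0.005  0.0438] jaw 80.69 zax [-0.006 -0.001 -1.   ] d_world [-0.0039  0.0015 -0.0218]
  d_tool now [ 0.0009 -0.004   0.0218]
  turn -0.11 then d_tool [ 0.0008 -0.0041  0.0218]
```

```bash
python3 -m creep '[{"hand":0.03,"slide":[0.001,-0.0025,0.008],"turn":0},{"hand":0.03,"slide":[0,0,0.007],"turn":0},{"hand":0.03,"slide":[0,0,0],"turn":0},{"hand":0.03,"slide":[0,0,0],"turn":0}]';  python3 - <<'E'
from h import *
rel(.432,.0065,.022,80.8)
E
```

```text
clock: 6.8
tool_pos: [0.4333, 0.0053, 0.0309]
eef_rot: [0.762, 0.647, -0.005, -0.002]
contact_force: [0.7, -0.3, -2.5]
opening: 0.455
clock 6.8 tcp [0.4333 0.0053 0.0309] jaw 80.67 zax [-0.01  -0.003 -1.   ] d_world [-0.0013  0.0012 -0.0089]
  d_tool now [ 0.001  -0.0014  0.009 ]
  turn -0.13 then d_tool [ 0.0009 -0.0015  0.0089]
```

```bash
python3 -m creep '[{"hand":0.03,"slide":[0.001,0,0.004],"turn":0},{"hand":0.03,"slide":[0,0,0.003],"turn":0},{"hand":0.03,"slide":[0,0,0.001],"turn":0},{"hand":0.03,"slide":[0,0,0],"turn":0}]';  python3 - <<'E'
from h import *
rel(.432,.0065,.022,80.8)
E
```

```text
clock: 7.3
tool_pos: [0.4333, 0.0062, 0.0225]
eef_rot: [0.762, 0.647, -0.005, -0.002]
contact_force: [0.6, -0.9, -1.1]
opening: 0.449
clock 7.3 tcp [0.4333 0.0062 0.0225] jaw 80.68 zax [-0.01  -0.002 -1.   ] d_world [-0.0013  0.0003 -0.0005]
  d_tool now [ 0.     -0.0013  0.0005]
  turn -0.12 then d_tool [ 0.     -0.0013  0.0005]
```

```bash
python3 -m creep '[{"hand":0.03,"slide":[0,0,0.001],"turn":0},{"hand":0.03,"slide":[0,0,0.001],"turn":0},{"hand":0.03,"slide":[0,0,0],"turn":0}]'
```

```text
clock: 7.68
tool_pos: [0.4332, 0.0063, 0.022]
eef_rot: [0.762, 0.647, -0.004, -0.002]
contact_force: [-1.8, -1.0, 17.1]
opening: 0.455
```

Contact. Release and lift.

```bash
python3 -m creep '[{"hand":0.06,"slide":[0,0,0],"turn":0},{"hand":0.06,"slide":[0,0,0],"turn":0},{"hand":0.06,"slide":[0,0,0],"turn":0},{"hand":0.06,"slide":[0,0,-0.02],"turn":0},{"hand":0.06,"slide":[0,0,-0.04],"turn":0}]'
python3 - <<'E'
from h import *
rel(.4598,.2121,.09,72.7)
s=snapshot("wrist"); cv2.imwrite("pics/w3.png",s["frame"][:,:,::-1])
whites(s,zlo=.026,zhi=.045,minn=200,thr=100,box=(200,100,440,350))
s=snapshot("side");whites(s,zlo=.026,zhi=.045,minn=50,thr=100,box=(200,200,440,350))
E
```

```text
clock: 8.3
tool_pos: [0.4364, 0.0042, 0.0671]
eef_rot: [0.762, 0.647, -0.006, 0.003]
contact_force: [1.2, -0.3, -0.8]
opening: 0.676
clock 8.3 tcp [0.4364 0.0042 0.0671] jaw 80.67 zax [-0.005 -0.013 -1.   ] d_world [0.0234 0.2079 0.0229]
  d_tool now [ 0.2087 -0.0107 -0.0256]
  turn 7.97 then d_tool [ 0.2055 -0.0395 -0.0229]
[325. 267.] 7907 c [431.1   5.8] size [39.9 56.3] long 170.3 z 0.0294
[254. 289.] 171 c [423.7   1.4] size [26.8 42.1] long 170.7 z 0.0293
```

View pics/w3.png

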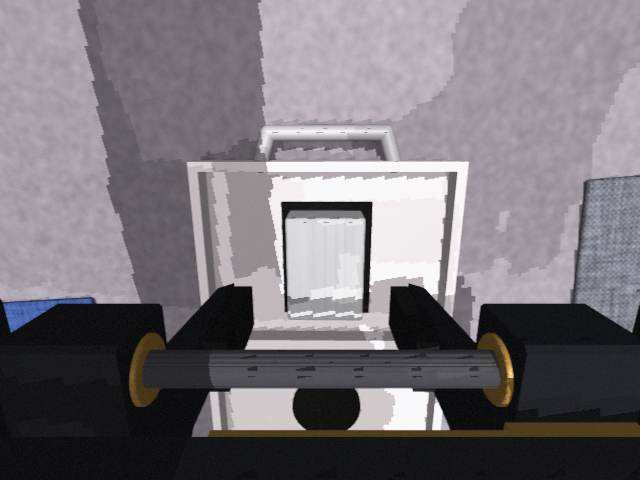

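The thick plate is flat and centred on the rectangular seat, with its middle at about (325, 267). Next is the thin plate.

```bash
python3 -m creep '[{"hand":0.06,"slide":[0.03,0,-0.02],"turn":8},{"hand":0.06,"slide":[0.05,-0.01,0],"turn":0},{"hand":0.06,"slide":[0.05,-0.015,0],"turn":0},{"hand":0.06,"slide":[0.045,-0.01,0],"turn":0},{"hand":0.06,"slide":[0.02,0,0],"turn":0}]'; python3 -m creep '[{"hand":0.06,"slide":[0,0,0],"turn":0},{"hand":0.06,"slide":[0,0,0],"turn":0}]'
python3 - <<'E'
from h import *
rel(.4598,.2121,.04,72.7)
s=snapshot("wrist"); whites(s,zlo=.008,zhi=.025,box=(100,150,500,350))
E
```

```text
clock: 9.02
tool_pos: [0.4577, 0.2066, 0.0856]
eef_rot: [0.805, 0.593, -0.002, 0.001]
contact_force: [0.1, -0.8, -0.4]
opening: 0.678
clock: 9.28
tool_pos: [0.4574, 0.2008, 0.0856]
eef_rot: [0.806, 0.591, -0.004, 0.002]
contact_force: [-0.1, -0.6, -0.4]
opening: 0.677
clock 9.28 tcp [0.4574 0.2008 0.0856] jaw 72.49 zax [-0.003 -0.009 -1.   ] d_world [ 0.0024  0.0113 -0.0456]
  d_tool now [ 0.0119 -0.0011  0.0455]
  turn -0.21 then d_tool [ 0.0115 -0.0011  0.0456]
[342. 255.] 5584 c [459.9 212.2] size [39.9 55.7] long 162.8 z 0.0135
[111. 267.] 681 c [419.7  77.7] size [ 7.  54.4] long 171.3 z 0.0173
```

```bash
python3 -m creep '[{"hand":0.06,"slide":[0.0115,-0.001,0.02],"turn":0},{"hand":0.06,"slide":[0,0,0.025],"turn":0},{"hand":0.06,"slide":[0,0,0.01],"turn":0},{"hand":0.06,"slide":[0,0,0],"turn":0},{"hand":0.06,"slide":[0,0,0],"turn":0}]'
python3 - <<'E'
from h import *
rel(.4598,.2121,.014,72.7)
E
```

```text
clock: 9.95
tool_pos: [0.4604, 0.2135, 0.0318]
eef_rot: [0.806, 0.592, -0.003, 0.002]
contact_force: [0.2, -0.6, 0.9]
opening: 0.68
clock 9.95 tcp [0.4604 0.2135 0.0318] jaw 72.53 zax [-0.002 -0.006 -1.   ] d_world [-0.0006 -0.0014 -0.0178]
  d_tool now [-0.0014 -0.0001  0.0178]
  turn -0.17 then d_tool [-0.0015 -0.0001  0.0178]
```

```bash
python3 -m creep '[{"hand":0.06,"slide":[-0.001,0,0.01],"turn":0},{"hand":0.06,"slide":[0,0,0.007],"turn":0},{"hand":0.06,"slide":[0,0,0],"turn":0},{"hand":0.06,"slide":[0,0,0],"turn":0}]'
```

```text
clock: 10.45
tool_pos: [0.4597, 0.2128, 0.0141]
eef_rot: [0.806, 0.592, -0.003, 0.002]
contact_force: [0.4, -0.7, 0.6]
opening: 0.68
```

```bash
python3 -m creep '[{"hand":0.03,"slide":[0,0,0],"turn":0},{"hand":0.03,"slide":[0,0,0],"turn":0},{"hand":0.03,"slide":[0,0,0],"turn":0},{"hand":0.03,"slide":[0,0,0],"turn":0}]' 30;  python3 -m creep '[{"hand":0.03,"slide":[0,0,-0.02],"turn":0},{"hand":0.03,"slide":[0,0,-0.03],"turn":0},{"hand":0.03,"slide":[0,0,-0.02],"turn":0},{"hand":0.03,"slide":[0,0,0],"turn":0}]'; python3 -c "
from h import *
rel(.4313,.006,.08,80.5)"
```

```text
clock: 10.95
tool_pos: [0.4598, 0.2127, 0.0143]
eef_rot: [0.806, 0.592, -0.003, 0.002]
contact_force: [-0.4, -0.7, 0.8]
opening: 0.448
clock: 11.45
tool_pos: [0.4606, 0.2134, 0.0851]
eef_rot: [0.806, 0.591, -0.002, 0.002]
contact_force: [-0.5, 0.1, -1.5]
opening: 0.45
clock 11.45 tcp [0.4606 0.2134 0.0851] jaw 72.53 zax [-0.001 -0.005 -1.   ] d_world [-0.0293 -0.2074 -0.0051]
  d_tool now [-0.2066  0.0343  0.0061]
  turn -7.97 then d_tool [-0.2094  0.0053  0.0051]
```

```bash
python3 -m creep '[{"hand":0.03,"slide":[-0.04,0.005,0],"turn":-8},{"hand":0.03,"slide":[-0.055,0,0],"turn":0},{"hand":0.03,"slide":[-0.055,0,0],"turn":0},{"hand":0.03,"slide":[-0.04,0,0],"turn":0},{"hand":0.03,"slide":[-0.015,0,0],"turn":0}]'; python3 -m creep '[{"hand":0.03,"slide":[0,0,0],"turn":0},{"hand":0.03,"slide":[0,0,0],"turn":0},{"hand":0.03,"slide":[0,0,0],"turn":0}]'; python3 -c "
from h import *
rel(.4313,.006,.040,80.5)"
```

```text
clock: 12.08
tool_pos: [0.4244, 0.0082, 0.0849]
eef_rot: [0.764, 0.645, -0.005, 0.001]
contact_force: [1.0, 0.2, -1.3]
opening: 0.446
clock: 12.45
tool_pos: [0.4262, 0.0126, 0.0855]
eef_rot: [0.762, 0.648, -0.002, 0.001]
contact_force: [-0.1, 0.6, -0.2]
opening: 0.452
clock 12.45 tcp [0.4262 0.0126 0.0855] jaw 80.71 zax [-0.002 -0.005 -1.   ] d_world [ 0.0051 -0.0066 -0.0455]
  d_tool now [-0.0054  0.0062  0.0455]
  turn 0.21 then d_tool [-0.0056  0.0061  0.0455]
```

```bash
python3 -m creep '[{"hand":0.03,"slide":[-0.0055,0.006,0.01],"turn":0},{"hand":0.03,"slide":[0,0,0.015],"turn":0},{"hand":0.03,"slide":[0,0,0.01],"turn":0},{"hand":0.03,"slide":[0,0,0],"turn":0},{"hand":0.03,"slide":[0,0,0],"turn":0}]'; python3 -c "
from h import *
rel(.4313,.006,.040,80.5)"
```

```text
clock: 13.08
tool_pos: [0.4308, 0.0041, 0.0505]
eef_rot: [0.763, 0.647, -0.003, 0.002]
contact_force: [-0.5, -1.1, 0.3]
opening: 0.448
clock 13.07 tcp [0.4308 0.0041 0.0505] jaw 80.57 zax [-0.003 -0.006 -1.   ] d_world [ 0.0005  0.0019 -0.0105]
  d_tool now [0.0021 0.0002 0.0105]
  turn 0.07 then d_tool [0.002  0.0002 0.0105]
```

```bash
python3 -m creep '[{"hand":0.03,"slide":[0.0015,0,0.005],"turn":0},{"hand":0.03,"slide":[0,0,0.003],"turn":0},{"hand":0.03,"slide":[0,0,0.001],"turn":0},{"hand":0.03,"slide":[0,0,0],"turn":0}]';python3 -m creep '[{"hand":0.03,"slide":[0,0,0.001],"turn":0},{"hand":0.03,"slide":[0,0,0],"turn":0}]'; python3 -c "
from h import *
rel(.4313,.006,.040,80.5)"
```

```text
clock: 13.58
tool_pos: [0.431, 0.0054, 0.0418]
eef_rot: [0.763, 0.646, -0.003, 0.001]
contact_force: [0.5, -0.3, -0.3]
opening: 0.446
clock: 13.82
tool_pos: [0.4308, 0.0055, 0.0406]
eef_rot: [0.763, 0.647, -0.003, 0.002]
contact_force: [-0.4, 0.1, -1.0]
opening: 0.447
clock 13.82 tcp [0.4308 0.0055 0.0406] jaw 80.57 zax [-0.003 -0.006 -1.   ] d_world [ 0.0005  0.0005 -0.0006]
  d_tool now [0.0006 0.0004 0.0006]
  turn 0.07 then d_tool [0.0006 0.0004 0.0006]
```

```bash
python3 -m creep '[{"hand":0.03,"slide":[0,0,0.001],"turn":0},{"hand":0.03,"slide":[0,0,0],"turn":0}]'; python3 -m creep '[{"hand":0.03,"slide":[0,0,0],"turn":0}]'
```

```text
clock: 14.08
tool_pos: [0.4308, 0.0056, 0.0402]
eef_rot: [0.763, 0.647, -0.003, 0.002]
contact_force: [-0.4, -0.1, 9.2]
opening: 0.448
clock: 14.2
tool_pos: [0.4308, 0.0055, 0.0402]
eef_rot: [0.763, 0.647, -0.003, 0.002]
contact_force: [-0.7, 0.3, 9.1]
opening: 0.447
```

Touching at the expected height. Release and lift.

```bash
python3 -m creep '[{"hand":0.06,"slide":[0,0,0],"turn":0},{"hand":0.06,"slide":[0,0,0],"turn":0},{"hand":0.06,"slide":[0,0,0],"turn":0},{"hand":0.06,"slide":[0,0,-0.02],"turn":0},{"hand":0.06,"slide":[0,0,-0.04],"turn":0}]'; python3 -m creep '[{"hand":0.06,"slide":[0,0,-0.03],"turn":0},{"hand":0.06,"slide":[0,0,-0.03],"turn":0},{"hand":0.06,"slide":[0,0,0],"turn":0}]'
python3 - <<'E'
from h import *
s=snapshot("wrist"); cv2.imwrite("pics/w4.png",s["frame"][:,:,::-1])
whites(s,zlo=.034,zhi=.055,minn=200,thr=100,box=(200,100,440,350))
rel(.488,-.184,.18,80.8)
E
```

```text
clock: 14.82
tool_pos: [0.4327, 0.0046, 0.0865]
eef_rot: [0.763, 0.646, -0.003, 0.005]
contact_force: [1.0, -0.2, 0.1]
opening: 0.679
clock: 15.2
tool_pos: [0.4341, 0.005, 0.1481]
eef_rot: [0.764, 0.646, -0.0, 0.006]
contact_force: [0.3, 0.5, -0.0]
opening: 0.68
[322. 235.] 4406 c [431.    4.6] size [40.  56.6] long 170.4 z 0.0394
clock 15.25 tcp [0.4335 0.0049 0.1471] jaw 80.42 zax [ 0.005 -0.01  -1.   ] d_world [ 0.0545 -0.1889  0.0329]
  d_tool now [-0.1775  0.0853 -0.0307]
  turn -0.38 then d_tool [-0.1777  0.084  -0.0329]
```

View pics/w4.png

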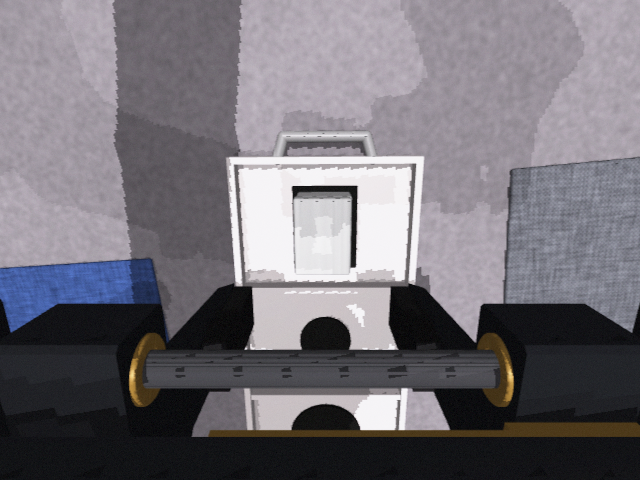

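The stack is good: the thin plate's top is at z = 39 mm, and it is centred within 2 mm. Next is the slim bottle.

```bash
python3 -m creep '[{"hand":0.06,"slide":[0,0.01,-0.03],"turn":0},{"hand":0.06,"slide":[-0.045,0.02,-0.01],"turn":0},{"hand":0.06,"slide":[-0.05,0.02,0],"turn":0},{"hand":0.06,"slide":[-0.05,0.02,0],"turn":0},{"hand":0.06,"slide":[-0.025,0.01,0],"turn":0}]'; python3 -m creep '[{"hand":0.06,"slide":[0,0,0],"turn":0},{"hand":0.06,"slide":[0,0,0],"turn":0},{"hand":0.06,"slide":[0,0,0],"turn":0}]'
python3 - <<'E'
from h import *
s=snapshot("wrist"); cv2.imwrite("pics/w5.png",s["frame"][:,:,::-1])
whites(s,zlo=.07,zhi=.125,minn=100,thr=110,box=(0,0,640,350))
rel(.488,-.184,.18,80.8)
E
```

```text
clock: 15.88
tool_pos: [0.483, -0.1791, 0.1869]
eef_rot: [0.765, 0.644, -0.003, 0.005]
contact_force: [0.1, 0.7, 0.2]
opening: 0.681
clock: 16.25
tool_pos: [0.4836, -0.1736, 0.1887]
eef_rot: [0.762, 0.647, -0.002, 0.005]
contact_force: [0.4, 0.7, -0.2]
opening: 0.682
[306. 262.] 2788 c [ 488.3 -185.4] size [34.9 34.9] long 60.9 z 0.1133
[127. 258.] 1799 c [ 473.2 -313.9] size [35.  34.9] long 69.7 z 0.0813
clock 16.3 tcp [ 0.4837 -0.1738  0.1888] jaw 80.64 zax [ 0.004 -0.01  -1.   ] d_world [ 0.0043 -0.0102 -0.0088]
  d_tool now [-0.0093  0.0058  0.0089]
  turn -0.16 then d_tool [-0.0094  0.0059  0.0088]
```

View pics/w5.png

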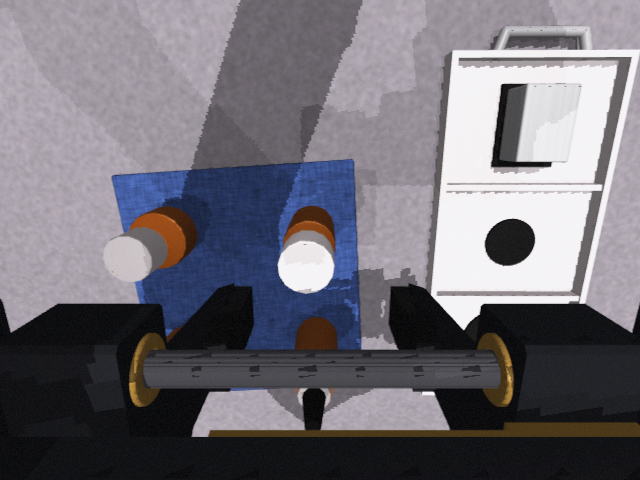

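```bash
python3 -m creep '[{"hand":0.06,"slide":[-0.0105,0.0065,0.015],"turn":0},{"hand":0.06,"slide":[0,0,0.025],"turn":0},{"hand":0.06,"slide":[0,0,0.01],"turn":0},{"hand":0.06,"slide":[0,0,0],"turn":0},{"hand":0.06,"slide":[0,0,0],"turn":0}]'
python3 - <<'E'
from h import *
rel(.4883,-.1854,.096,80.8)
E
```

```text
clock: 16.92
tool_pos: [0.4891, -0.1873, 0.1394]
eef_rot: [0.763, 0.646, -0.002, 0.006]
contact_force: [-0.8, -0.1, -0.2]
opening: 0.685
clock 16.93 tcp [ 0.4891 -0.1873  0.1394] jaw 80.48 zax [ 0.005 -0.01  -1.   ] d_world [-0.0008  0.0019 -0.0434]
  d_tool now [ 0.0021 -0.0014  0.0434]
  turn -0.32 then d_tool [ 0.0017 -0.0011  0.0434]
```

```bash
python3 -m creep '[{"hand":0.06,"slide":[0.0015,-0.001,0.01],"turn":0},{"hand":0.06,"slide":[0,0,0.02],"turn":0},{"hand":0.06,"slide":[0,0,0.01],"turn":0},{"hand":0.06,"slide":[0,0,0.003],"turn":0},{"hand":0.06,"slide":[0,0,0],"turn":0}]'; python3 -m creep '[{"hand":0.06,"slide":[0,0,0],"turn":0},{"hand":0.06,"slide":[0,0,0],"turn":0}]'
python3 - <<'E'
from h import *
rel(.4883,-.1854,.096,80.8)
E
```

```text
clock: 17.55
tool_pos: [0.4882, -0.186, 0.0961]
eef_rot: [0.763, 0.646, -0.002, 0.005]
contact_force: [-0.3, -0.1, -0.4]
opening: 0.683
clock: 17.8
tool_pos: [0.4883, -0.1862, 0.0964]
eef_rot: [0.763, 0.646, -0.002, 0.006]
contact_force: [0.2, 0.2, -0.5]
opening: 0.684
clock 17.8 tcp [ 0.4883 -0.1862  0.0964] jaw 80.46 zax [ 0.005 -0.011 -1.   ] d_world [-0.      0.0008 -0.0004]
  d_tool now [ 0.0008 -0.0002  0.0004]
  turn -0.34 then d_tool [ 0.0008 -0.0001  0.0004]
```

```bash
python3 -m creep '[{"hand":0.045,"slide":[0,0,0],"turn":0},{"hand":0.04,"slide":[0,0,0],"turn":0},{"hand":0.03,"slide":[0,0,0],"turn":0},{"hand":0.03,"slide":[0,0,0],"turn":0},{"hand":0.03,"slide":[0,0,0],"turn":0}]' 30;  python3 -m creep '[{"hand":0.03,"slide":[0,0,-0.01],"turn":0},{"hand":0.03,"slide":[0,0,-0.02],"turn":0},{"hand":0.03,"slide":[0,0,-0.02],"turn":0},{"hand":0.03,"slide":[0,0,-0.01],"turn":0},{"hand":0.03,"slide":[0,0,0],"turn":0}]'
python3 - <<'E'
from h import *
rel(.5310,-.0098,.15,80.8)
E
```

```text
clock: 18.42
tool_pos: [0.4881, -0.1861, 0.096]
eef_rot: [0.763, 0.646, -0.002, 0.005]
contact_force: [0.4, 0.5, 0.2]
opening: 0.401
clock: 19.05
tool_pos: [0.4881, -0.1857, 0.1566]
eef_rot: [0.763, 0.646, -0.002, 0.006]
contact_force: [-0.3, 0.1, -0.9]
opening: 0.394
clock 19.05 tcp [ 0.4881 -0.1857  0.1566] jaw 80.45 zax [ 0.005 -0.011 -1.   ] d_world [ 0.0429  0.1759 -0.0066]
  d_tool now [0.1806 0.0131 0.0049]
  turn -0.35 then d_tool [0.1805 0.0142 0.0066]
```

```bash
python3 -m creep '[{"hand":0.03,"slide":[0.03,0.003,0],"turn":0},{"hand":0.03,"slide":[0.045,0.003,0],"turn":0},{"hand":0.03,"slide":[0.045,0.003,0],"turn":0},{"hand":0.03,"slide":[0.035,0.003,0],"turn":0},{"hand":0.03,"slide":[0.015,0.002,0],"turn":0}]'; python3 -m creep '[{"hand":0.03,"slide":[0,0,0],"turn":0},{"hand":0.03,"slide":[0,0,0],"turn":0},{"hand":0.03,"slide":[0,0,0],"turn":0}]'
python3 - <<'E'
from h import *
rel(.5310,-.0098,.10,80.8)
s=snapshot("wrist"); cv2.imwrite("pics/w6.png",s["frame"][:,:,::-1])
E
```

```text
clock: 19.68
tool_pos: [0.5298, -0.0178, 0.154]
eef_rot: [0.762, 0.647, -0.002, 0.005]
contact_force: [-0.1, -0.6, -0.6]
opening: 0.399
clock: 20.05
tool_pos: [0.5293, -0.0222, 0.1542]
eef_rot: [0.764, 0.645, -0.003, 0.005]
contact_force: [0.6, 0.5, -1.1]
opening: 0.402
clock 20.05 tcp [ 0.5293 -0.0222  0.1542] jaw 80.32 zax [ 0.003 -0.012 -1.   ] d_world [ 0.0017  0.0124 -0.0542]
  d_tool now [ 0.0131 -0.0007  0.0541]
  turn -0.48 then d_tool [ 0.0125 -0.0003  0.0542]
```

View pics/w6.png

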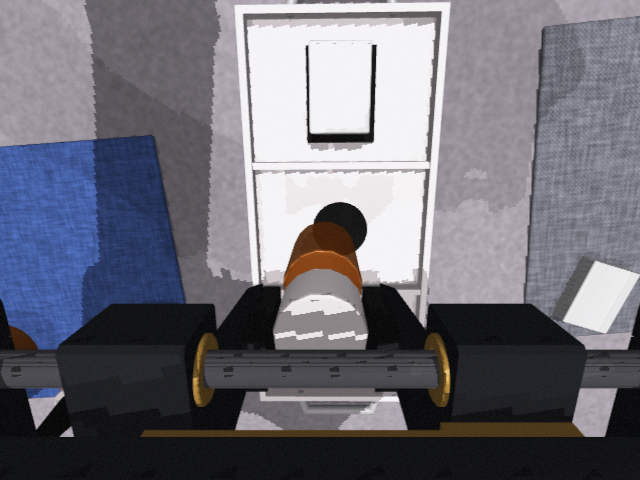

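Run:
```python
from h import *
s=snapshot("wrist"); st=get_state()
f=s["frame"].astype(int); v,u=np.mgrid[0:480,0:640]
m=((f.max(2)<60)&(u>305)&(u<380)&(v>195)&(v<255)).astype(np.uint8)
c=max(cv2.findContours(m,cv2.RETR_EXTERNAL,cv2.CHAIN_APPROX_NONE)[0],key=cv2.contourArea)[:,0]
P=np.array([ray_at(s,p,.008)[:2] for p in c])*1000
# fit circle radius 22 to upper/right part of contour
from scipy.optimize import least_squares
k=(c[:,1]<222)|(c[:,0]>350); Q=P[k]
r=least_squares(lambda x:np.hypot(*(Q-x[:2]).T)-x[2],[531,-10,22],loss="soft_l1"); print("seat slim",r.x.round(1),len(Q))
C=s["camera_from_world"];K=s["mtx"]
for z in (.154-.096+.004,.15):
    p=C@np.array([*st["tool_pos"][:2],z,1]); print(z,(K@(p[:3]/p[2]))[:2].round(0))
```

```text
seat slim [530.3  -8.9  20.4] 110
0.062 [324. 249.]
0.15 [323. 310.]
```

```bash
python3 -m creep '[{"hand":0.03,"slide":[0.007,-0.0005,0.005],"turn":0},{"hand":0.03,"slide":[0.006,0,0.015],"turn":0},{"hand":0.03,"slide":[0,0,0.01],"turn":0},{"hand":0.03,"slide":[0,0,0],"turn":0},{"hand":0.03,"slide":[0,0,0],"turn":0}]'
python3 - <<'E'
from h import *
rel(.5304,-.0093,.10,80.8)
E
```

```text
clock: 20.78
tool_pos: [0.5316, -0.0076, 0.1242]
eef_rot: [0.763, 0.646, -0.002, 0.005]
contact_force: [-0.1, -0.4, -0.9]
opening: 0.401
clock 20.77 tcp [ 0.5316 -0.0076  0.1242] jaw 80.47 zax [ 0.004 -0.011 -1.   ] d_world [-0.0012 -0.0017 -0.0242]
  d_tool now [-0.0016 -0.001   0.0242]
  turn -0.33 then d_tool [-0.0018 -0.0009  0.0242]
```

```bash
python3 -m creep '[{"hand":0.03,"slide":[-0.0005,-0.001,0.008],"turn":0},{"hand":0.03,"slide":[0,0,0.008],"turn":0},{"hand":0.03,"slide":[0,0,0.003],"turn":0},{"hand":0.03,"slide":[0,0,0],"turn":0},{"hand":0.03,"slide":[0,0,0],"turn":0}]'
python3 - <<'E'
from h import *
rel(.5304,-.0093,.10,80.8)
E
```

```text
clock: 21.4
tool_pos: [0.5307, -0.0081, 0.1054]
eef_rot: [0.763, 0.646, -0.002, 0.005]
contact_force: [0.2, 0.5, 0.0]
opening: 0.4
clock 21.4 tcp [ 0.5307 -0.0081  0.1054] jaw 80.47 zax [ 0.004 -0.01  -1.   ] d_world [-0.0003 -0.0012 -0.0054]
  d_tool now [-0.0012 -0.0001  0.0054]
  turn -0.33 then d_tool [-0.0013 -0.0001  0.0054]
```

```bash
python3 -m creep '[{"hand":0.03,"slide":[-0.001,0,0.002],"turn":0},{"hand":0.03,"slide":[0,0,0.001],"turn":0},{"hand":0.03,"slide":[0,0,0.001],"turn":0},{"hand":0.03,"slide":[0,0,0],"turn":0}]'; python3 -m creep '[{"hand":0.03,"slide":[0,0,0.001],"turn":0},{"hand":0.03,"slide":[0,0,0],"turn":0}]'
```

```text
clock: 21.9
tool_pos: [0.5304, -0.0091, 0.1012]
eef_rot: [0.763, 0.646, -0.002, 0.005]
contact_force: [1.5, -0.5, -1.9]
opening: 0.401
clock: 22.15
tool_pos: [0.5304, -0.0091, 0.1003]
eef_rot: [0.763, 0.646, -0.002, 0.005]
contact_force: [-0.1, -1.0, -0.9]
opening: 0.4
```

```bash
python3 -m creep '[{"hand":0.03,"slide":[0,0,0.0007],"turn":0},{"hand":0.03,"slide":[0,0,0],"turn":0}]'; python3 -m creep '[{"hand":0.03,"slide":[0,0,0],"turn":0}]'
```

```text
clock: 22.4
tool_pos: [0.5307, -0.0091, 0.1]
eef_rot: [0.763, 0.646, -0.002, 0.005]
contact_force: [-1.2, -0.7, 2.6]
opening: 0.399
clock: 22.52
tool_pos: [0.5307, -0.0091, 0.1]
eef_rot: [0.763, 0.646, -0.002, 0.005]
contact_force: [0.2, 0.1, 4.6]
opening: 0.4
```

```bash
python3 -m creep '[{"hand":0.04,"slide":[0,0,0],"turn":0},{"hand":0.05,"slide":[0,0,0],"turn":0},{"hand":0.06,"slide":[0,0,0],"turn":0},{"hand":0.06,"slide":[0,0,0],"turn":0},{"hand":0.06,"slide":[0,0,0],"turn":0}]'; python3 -m creep '[{"hand":0.06,"slide":[0,0,-0.015],"turn":0},{"hand":0.06,"slide":[0,0,-0.03],"turn":0},{"hand":0.06,"slide":[0,0,-0.03],"turn":0},{"hand":0.06,"slide":[0,0,-0.02],"turn":0},{"hand":0.06,"slide":[0,0,0],"turn":0}]'
python3 - <<'E'
from h import *
s=snapshot("wrist"); cv2.imwrite("pics/w7.png",s["frame"][:,:,::-1])
whites(s,zlo=.07,zhi=.14,minn=100,thr=110,box=(0,0,640,350))
s=snapshot("side"); cv2.imwrite("pics/s7.png",s["frame"][:,:,::-1])
rel(.5963,-.3250,.20,80.8)
E
```

```text
clock: 23.15
tool_pos: [0.5304, -0.0091, 0.0996]
eef_rot: [0.763, 0.646, -0.002, 0.005]
contact_force: [-0.4, 0.5, -0.5]
opening: 0.683
clock: 23.78
tool_pos: [0.5311, -0.0079, 0.1966]
eef_rot: [0.763, 0.646, -0.0, 0.006]
contact_force: [-0.6, 0.4, -0.2]
opening: 0.682
[321. 250.] 2724 c [530.5  -9. ] size [35.1 35.1] long 123.3 z 0.1173
clock 23.88 tcp [ 0.5298 -0.0084  0.1946] jaw 80.46 zax [ 0.004 -0.011 -1.   ] d_world [ 0.0665 -0.3166  0.0054]
  d_tool now [-0.3012  0.118  -0.0017]
  turn -0.34 then d_tool [-0.3019  0.1162 -0.0054]
```

View pics/w7.png

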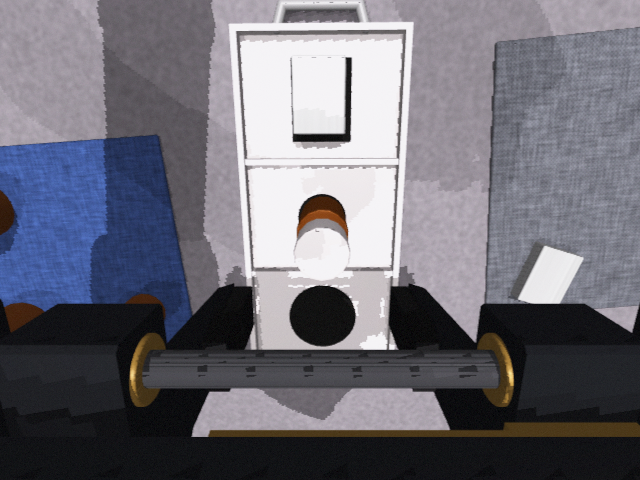

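View pics/s7.png

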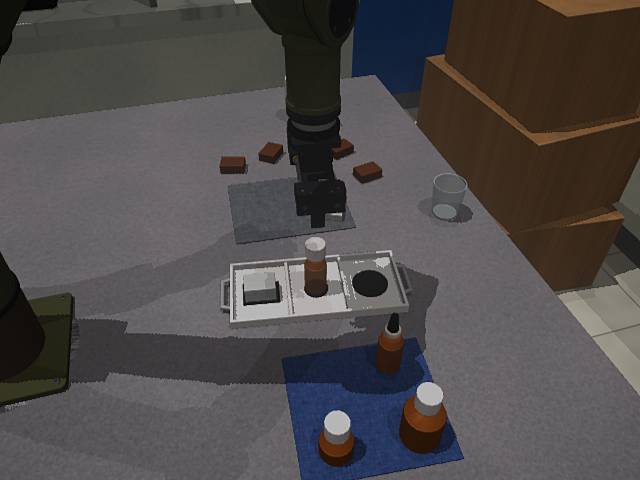

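The slim bottle stands on the small seat, with its cap at (321, 250) in the wrist view, less than 1 mm off centre. Next is the wide bottle.

```bash
python3 -m creep '[{"hand":0.06,"slide":[-0.04,0.02,-0.01],"turn":0},{"hand":0.06,"slide":[-0.055,0.02,0],"turn":0},{"hand":0.06,"slide":[-0.055,0.025,0],"turn":0},{"hand":0.06,"slide":[-0.055,0.02,0],"turn":0},{"hand":0.06,"slide":[-0.05,0.02,0],"turn":0}]'; python3 -m creep '[{"hand":0.06,"slide":[-0.03,0.01,0],"turn":0},{"hand":0.06,"slide":[0,0,0],"turn":0},{"hand":0.06,"slide":[0,0,0],"turn":0},{"hand":0.06,"slide":[0,0,0],"turn":0}]'
python3 - <<'E'
from h import *
s=snapshot("wrist"); cv2.imwrite("pics/w8.png",s["frame"][:,:,::-1])
whites(s,zlo=.07,zhi=.125,minn=100,thr=110,box=(0,0,640,350))
rel(.5963,-.325,.15,80.8)
E
```

```text
clock: 24.5
tool_pos: [0.5906, -0.2792, 0.2062]
eef_rot: [0.764, 0.646, -0.003, 0.004]
contact_force: [1.5, 0.5, 0.4]
opening: 0.685
clock: 25.0
tool_pos: [0.5964, -0.3058, 0.2079]
eef_rot: [0.762, 0.647, -0.002, 0.005]
contact_force: [-0.1, -0.2, -0.1]
opening: 0.684
[281.  60.] 2426 c [ 473.5 -313.9] size [34.8 34.9] long 121.9 z 0.0815
[467. 214.] 467 c [ 596.2 -201. ] size [21.5 24.7] long 145.0 z 0.0952
[294. 252.] 2088 c [ 596.8 -325.4] size [34.7 35.1] long 146.2 z 0.1134
clock 25.05 tcp [ 0.5964 -0.3061  0.2081] jaw 80.65 zax [ 0.004 -0.01  -1.   ] d_world [-0.0001 -0.0189 -0.0581]
  d_tool now [-0.0181  0.0026  0.0582]
  turn -0.15 then d_tool [-0.0186  0.0029  0.0581]
```

View pics/w8.png

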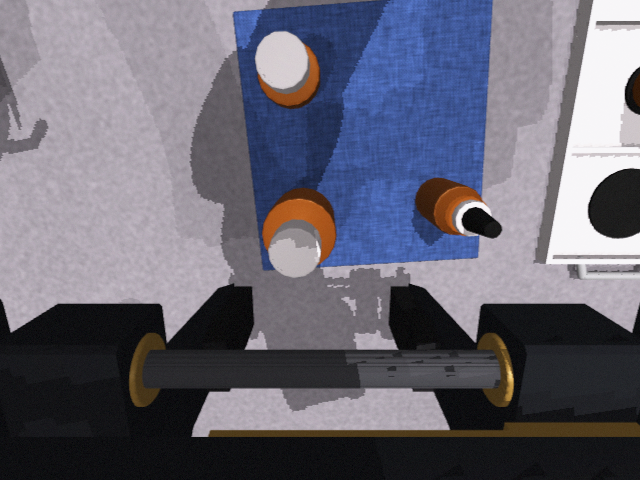

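The wide bottle's cap is at (294, 252), which gives world (597, -325). The dropper is clear at (460, 212).

```bash
python3 -m creep '[{"hand":0.06,"slide":[-0.0185,0.003,0.01],"turn":0},{"hand":0.06,"slide":[0,0,0.025],"turn":0},{"hand":0.06,"slide":[0,0,0.02],"turn":0},{"hand":0.06,"slide":[0,0,0.01],"turn":0},{"hand":0.06,"slide":[0,0,0],"turn":0}]';python3 -m creep '[{"hand":0.06,"slide":[0,0,0],"turn":0},{"hand":0.06,"slide":[0,0,0],"turn":0}]'
python3 - <<'E'
from h import *
rel(.5966,-.3252,.096,80.8)
E
```

```text
clock: 25.68
tool_pos: [0.5961, -0.3274, 0.1423]
eef_rot: [0.763, 0.646, -0.002, 0.005]
contact_force: [-0.8, 0.6, 0.5]
opening: 0.68
clock: 25.92
tool_pos: [0.597, -0.3276, 0.1441]
eef_rot: [0.763, 0.646, -0.001, 0.006]
contact_force: [-0.6, -0.7, 0.7]
opening: 0.68
clock 25.93 tcp [ 0.597  -0.3276  0.1441] jaw 80.48 zax [ 0.005 -0.011 -1.   ] d_world [-0.0004  0.0024 -0.0481]
  d_tool now [ 0.0028 -0.0011  0.0481]
  turn -0.32 then d_tool [ 0.0023 -0.0008  0.0481]
```

```bash
python3 -m creep '[{"hand":0.06,"slide":[0.002,-0.001,0.015],"turn":0},{"hand":0.06,"slide":[0,0,0.02],"turn":0},{"hand":0.06,"slide":[0,0,0.01],"turn":0},{"hand":0.06,"slide":[0,0,0.003],"turn":0},{"hand":0.06,"slide":[0,0,0],"turn":0}]'; python3 -m creep '[{"hand":0.06,"slide":[0,0,0],"turn":0},{"hand":0.06,"slide":[0,0,0],"turn":0}]'
python3 - <<'E'
from h import *
rel(.5966,-.3252,.096,80.8)
E
```

```text
clock: 26.55
tool_pos: [0.596, -0.3259, 0.095]
eef_rot: [0.763, 0.646, -0.002, 0.005]
contact_force: [-0.4, 0.5, 0.3]
opening: 0.685
clock: 26.8
tool_pos: [0.5963, -0.326, 0.0957]
eef_rot: [0.763, 0.646, -0.002, 0.006]
contact_force: [-0.1, -0.2, 0.0]
opening: 0.678
clock 26.8 tcp [ 0.5963 -0.326   0.0957] jaw 80.47 zax [ 0.005 -0.011 -1.   ] d_world [0.0003 0.0008 0.0003]
  d_tool now [ 0.0009  0.0002 -0.0003]
  turn -0.33 then d_tool [ 0.0009  0.0002 -0.0003]
```

```bash
python3 -m creep '[{"hand":0.045,"slide":[0,0,0],"turn":0},{"hand":0.04,"slide":[0,0,0],"turn":0},{"hand":0.03,"slide":[0,0,0],"turn":0},{"hand":0.03,"slide":[0,0,0],"turn":0},{"hand":0.03,"slide":[0,0,0],"turn":0}]' 40;  python3 -m creep '[{"hand":0.03,"slide":[0,0,-0.01],"turn":0},{"hand":0.03,"slide":[0,0,-0.03],"turn":0},{"hand":0.03,"slide":[0,0,-0.04],"turn":0},{"hand":0.03,"slide":[0,0,-0.04],"turn":0},{"hand":0.03,"slide":[0,0,-0.03],"turn":0}]'; python3 -m creep '[{"hand":0.03,"slide":[0,0,-0.01],"turn":0},{"hand":0.03,"slide":[0,0,0],"turn":0},{"hand":0.03,"slide":[0,0,0],"turn":0}]'
python3 - <<'E'
from h import *
rel(.6302,-.0256,.25,80.8)
E
```

```text
clock: 27.42
tool_pos: [0.596, -0.3257, 0.0952]
eef_rot: [0.763, 0.646, -0.002, 0.005]
contact_force: [-0.8, 0.7, -0.3]
opening: 0.402
clock: 28.05
tool_pos: [0.5954, -0.3245, 0.2473]
eef_rot: [0.763, 0.646, -0.002, 0.006]
contact_force: [0.2, -0.4, -2.6]
opening: 0.403
clock: 28.42
tool_pos: [0.5943, -0.3243, 0.2534]
eef_rot: [0.763, 0.646, -0.003, 0.004]
contact_force: [-0.1, 0.3, -2.9]
opening: 0.401
clock 28.43 tcp [ 0.5943 -0.3243  0.2534] jaw 80.48 zax [ 0.001 -0.01  -1.   ] d_world [ 0.0359  0.2987 -0.0034]
  d_tool now [ 0.3005 -0.0139  0.0005]
  turn -0.32 then d_tool [ 0.3006 -0.0123  0.0034]
```

```bash
python3 -m creep '[{"hand":0.03,"slide":[0.03,0,0],"turn":0},{"hand":0.03,"slide":[0.045,-0.003,0],"turn":0},{"hand":0.03,"slide":[0.05,-0.003,0],"turn":0},{"hand":0.03,"slide":[0.05,-0.003,0],"turn":0},{"hand":0.03,"slide":[0.05,-0.003,0],"turn":0}]'; python3 -m creep '[{"hand":0.03,"slide":[0.04,0,0],"turn":0},{"hand":0.03,"slide":[0.02,0,0],"turn":0},{"hand":0.03,"slide":[0,0,0],"turn":0},{"hand":0.03,"slide":[0,0,0],"turn":0},{"hand":0.03,"slide":[0,0,0],"turn":0}]'
python3 - <<'E'
from h import *
rel(.6302,-.0256,.16,80.8)
E
```

```text
clock: 29.05
tool_pos: [0.6201, -0.099, 0.2515]
eef_rot: [0.763, 0.646, -0.003, 0.004]
contact_force: [0.6, -0.9, -2.5]
opening: 0.397
clock: 29.68
tool_pos: [0.6305, -0.0439, 0.252]
eef_rot: [0.764, 0.645, -0.003, 0.006]
contact_force: [0.3, -0.1, -3.2]
opening: 0.397
clock 29.68 tcp [ 0.6305 -0.0439  0.252 ] jaw 80.28 zax [ 0.003 -0.012 -1.   ] d_world [-0.0003  0.0183 -0.092 ]
  d_tool now [ 0.019  -0.0039  0.0918]
  turn -0.52 then d_tool [ 0.018  -0.0032  0.092 ]
```

```bash
python3 -m creep '[{"hand":0.03,"slide":[0.009,-0.0015,0.01],"turn":0},{"hand":0.03,"slide":[0.009,-0.002,0.025],"turn":0},{"hand":0.03,"slide":[0,0,0.025],"turn":0},{"hand":0.03,"slide":[0,0,0.015],"turn":0},{"hand":0.03,"slide":[0,0,0],"turn":0}]'; python3 -m creep '[{"hand":0.03,"slide":[0,0,0],"turn":0},{"hand":0.03,"slide":[0,0,0],"turn":0}]'
python3 - <<'E'
from h import *
rel(.6302,-.0256,.10,80.8)
s=snapshot("wrist"); cv2.imwrite("pics/w9.png",s["frame"][:,:,::-1])
s=snapshot("side"); cv2.imwrite("pics/s9.png",s["frame"][:,:,::-1])
E
```

```text
clock: 30.3
tool_pos: [0.6297, -0.0239, 0.1759]
eef_rot: [0.763, 0.646, -0.003, 0.004]
contact_force: [0.4, 0.1, -1.6]
opening: 0.392
clock: 30.55
tool_pos: [0.6311, -0.0236, 0.1782]
eef_rot: [0.763, 0.646, -0.001, 0.006]
contact_force: [-0.3, -0.9, -3.0]
opening: 0.401
clock 30.55 tcp [ 0.6311 -0.0236  0.1782] jaw 80.45 zax [ 0.006 -0.01  -1.   ] d_world [-0.0009 -0.002  -0.0782]
  d_tool now [-0.0015 -0.0012  0.0782]
  turn -0.35 then d_tool [-0.0022 -0.0006  0.0782]
```

View pics/w9.png

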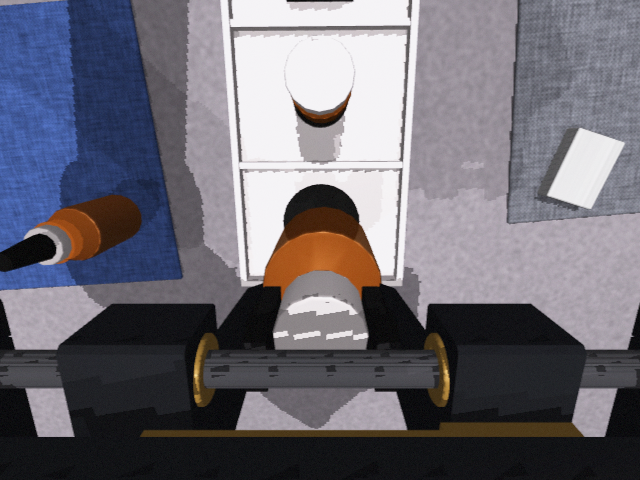

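View pics/s9.png

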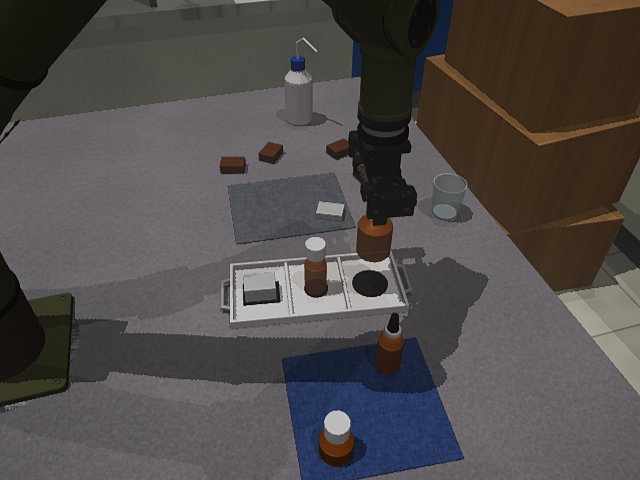

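The wide bottle hangs level over the large seat, whose centre is at about (321, 215) in the wrist view. Lowering.

```bash
python3 -m creep '[{"hand":0.03,"slide":[-0.002,-0.0005,0.01],"turn":0},{"hand":0.03,"slide":[0,0,0.025],"turn":0},{"hand":0.03,"slide":[0,0,0.02],"turn":0},{"hand":0.03,"slide":[0,0,0.01],"turn":0},{"hand":0.03,"slide":[0,0,0],"turn":0}]'; python3 -m creep '[{"hand":0.03,"slide":[0,0,0],"turn":0},{"hand":0.03,"slide":[0,0,0],"turn":0}]'
python3 - <<'E'
from h import *
rel(.6303,-.0254,.0995,80.8)
E
```

```text
clock: 31.28
tool_pos: [0.6295, -0.0262, 0.1114]
eef_rot: [0.763, 0.646, -0.002, 0.005]
contact_force: [-0.1, 0.1, -2.0]
opening: 0.4
clock: 31.52
tool_pos: [0.6305, -0.0261, 0.113]
eef_rot: [0.763, 0.646, -0.001, 0.006]
contact_force: [-0.3, -0.3, -1.7]
opening: 0.399
clock 31.52 tcp [ 0.6305 -0.0261  0.113 ] jaw 80.47 zax [ 0.005 -0.01  -1.   ] d_world [-0.0002  0.0007 -0.0135]
  d_tool now [ 0.0008 -0.0004  0.0135]
  turn -0.33 then d_tool [ 0.0007 -0.0003  0.0135]
```

```bash
python3 -m creep '[{"hand":0.03,"slide":[0.0005,0,0.005],"turn":0},{"hand":0.03,"slide":[0,0,0.004],"turn":0},{"hand":0.03,"slide":[0,0,0.002],"turn":0},{"hand":0.03,"slide":[0,0,0],"turn":0},{"hand":0.03,"slide":[0,0,0],"turn":0}]'; python3 -m creep '[{"hand":0.03,"slide":[0,0,0.001],"turn":0},{"hand":0.03,"slide":[0,0,0],"turn":0},{"hand":0.03,"slide":[0,0,0],"turn":0}]'
```

```text
clock: 32.15
tool_pos: [0.6301, -0.0258, 0.1012]
eef_rot: [0.763, 0.646, -0.002, 0.005]
contact_force: [-0.7, 0.0, -2.5]
opening: 0.397
clock: 32.52
tool_pos: [0.63, -0.0259, 0.1002]
eef_rot: [0.763, 0.646, -0.002, 0.005]
contact_force: [-0.3, 0.3, -2.0]
opening: 0.395
```

```bash
python3 -m creep '[{"hand":0.03,"slide":[0,0,0.001],"turn":0},{"hand":0.03,"slide":[0,0,0],"turn":0},{"hand":0.03,"slide":[0,0,0],"turn":0}]'; python3 -m creep '[{"hand":0.03,"slide":[0,0,0.0005],"turn":0},{"hand":0.03,"slide":[0,0,0],"turn":0},{"hand":0.03,"slide":[0,0,0],"turn":0}]'
```

```text
clock: 32.9
tool_pos: [0.6301, -0.0259, 0.0992]
eef_rot: [0.763, 0.646, -0.002, 0.005]
contact_force: [0.6, -1.0, -2.7]
opening: 0.401
clock: 33.28
tool_pos: [0.6303, -0.0257, 0.0991]
eef_rot: [0.763, 0.646, -0.002, 0.005]
contact_force: [-0.5, 0.3, 3.0]
opening: 0.394
```

Contact. Release and lift.

```bash
python3 -m creep '[{"hand":0.04,"slide":[0,0,0],"turn":0},{"hand":0.05,"slide":[0,0,0],"turn":0},{"hand":0.06,"slide":[0,0,0],"turn":0},{"hand":0.06,"slide":[0,0,0],"turn":0},{"hand":0.06,"slide":[0,0,0],"turn":0}]' 30; python3 -m creep '[{"hand":0.06,"slide":[0,0,-0.015],"turn":0},{"hand":0.06,"slide":[0,0,-0.03],"turn":0},{"hand":0.06,"slide":[0,0,-0.03],"turn":0},{"hand":0.06,"slide":[0,0,-0.03],"turn":0},{"hand":0.06,"slide":[0,0,0],"turn":0}]'
python3 - <<'E'
from h import *
s=snapshot("wrist"); cv2.imwrite("pics/w10.png",s["frame"][:,:,::-1])
whites(s,zlo=.07,zhi=.14,minn=100,thr=110,box=(0,0,640,350))
rel(.4733,-.3137,.20,80.8)
E
```

```text
clock: 33.9
tool_pos: [0.6301, -0.0259, 0.0986]
eef_rot: [0.763, 0.646, -0.002, 0.005]
contact_force: [0.1, -0.9, -0.3]
opening: 0.681
clock: 34.52
tool_pos: [0.6313, -0.0241, 0.2071]
eef_rot: [0.763, 0.646, 0.001, 0.007]
contact_force: [-0.7, -0.7, -0.3]
opening: 0.684
[320.  80.] 3157 c [530.9  -8.8] size [35.2 34.7] long 78.2 z 0.1175
[320. 245.] 2487 c [630.4 -26.1] size [34.8 34.9] long 170.8 z 0.1173
[ 78. 231.] 376 c [ 597.1 -197. ] size [25.  20.7] long 13.4 z 0.0951
clock 34.58 tcp [ 0.6303 -0.0246  0.2053] jaw 80.47 zax [ 0.007 -0.01  -1.   ] d_world [-0.157  -0.2891 -0.0053]
  d_tool now [-0.311  -0.107   0.0072]
  turn -0.33 then d_tool [-0.3104 -0.1087  0.0053]
```

View pics/w10.png

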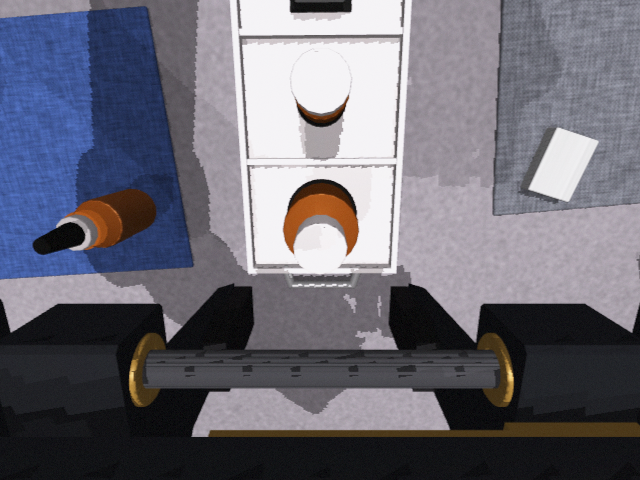

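The wide bottle stands on its seat, with the cap at (320, 245) and world (630.4, -26.1). The short bottle is next.

```bash
python3 -m creep '[{"hand":0.06,"slide":[-0.045,-0.015,0],"turn":0},{"hand":0.06,"slide":[-0.055,-0.02,0],"turn":0},{"hand":0.06,"slide":[-0.055,-0.02,0],"turn":0},{"hand":0.06,"slide":[-0.055,-0.02,0],"turn":0},{"hand":0.06,"slide":[-0.05,-0.02,0],"turn":0}]'; python3 -m creep '[{"hand":0.06,"slide":[-0.04,-0.01,0],"turn":0},{"hand":0.06,"slide":[0,0,0.02],"turn":0},{"hand":0.06,"slide":[0,0,0.02],"turn":0},{"hand":0.06,"slide":[0,0,0],"turn":0},{"hand":0.06,"slide":[0,0,0],"turn":0}]'
python3 - <<'E'
from h import *
s=snapshot("wrist"); cv2.imwrite("pics/w11.png",s["frame"][:,:,::-1])
whites(s,zlo=.07,zhi=.14,minn=100,thr=110,box=(0,0,640,350))
rel(.4733,-.3137,.15,80.8)
E
```

```text
clock: 35.2
tool_pos: [0.4909, -0.2674, 0.2046]
eef_rot: [0.764, 0.646, -0.003, 0.004]
contact_force: [1.0, -0.5, -0.3]
opening: 0.683
clock: 35.83
tool_pos: [0.4767, -0.3034, 0.1661]
eef_rot: [0.763, 0.646, -0.002, 0.005]
contact_force: [-0.4, 0.6, 0.7]
opening: 0.679
[306. 247.] 2414 c [ 473.3 -313.9] size [34.7 35. ] long 171.6 z 0.0813
clock 35.88 tcp [ 0.477  -0.3035  0.1664] jaw 80.5 zax [ 0.005 -0.01  -1.   ] d_world [-0.0037 -0.0102 -0.0164]
  d_tool now [-0.0105 -0.0021  0.0165]
  turn -0.3 then d_tool [-0.0107 -0.002   0.0164]
```

View pics/w11.png

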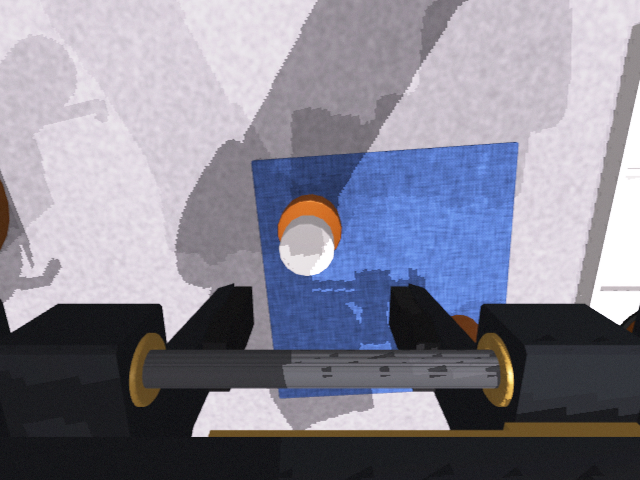

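The short bottle is at (306, 247), world (473.3, -313.9), cap top 81 mm as expected.

```bash
python3 -m creep '[{"hand":0.06,"slide":[-0.0105,-0.002,0.015],"turn":0},{"hand":0.06,"slide":[0,0,0.025],"turn":0},{"hand":0.06,"slide":[0,0,0.02],"turn":0},{"hand":0.06,"slide":[0,0,0],"turn":0},{"hand":0.06,"slide":[0,0,0],"turn":0}]'; python3 -m creep '[{"hand":0.06,"slide":[0,0,0],"turn":0}]'
python3 - <<'E'
from h import *
rel(.4733,-.3138,.064,80.8)
E
```

```text
clock: 36.5
tool_pos: [0.4735, -0.3143, 0.1064]
eef_rot: [0.763, 0.646, -0.002, 0.005]
contact_force: [-0.2, 0.1, 0.8]
opening: 0.679
clock: 36.62
tool_pos: [0.4737, -0.3144, 0.1068]
eef_rot: [0.763, 0.646, -0.002, 0.006]
contact_force: [0.5, 0.3, -0.4]
opening: 0.678
clock 36.62 tcp [ 0.4737 -0.3144  0.1068] jaw 80.48 zax [ 0.005 -0.011 -1.   ] d_world [-0.0004  0.0006 -0.0428]
  d_tool now [ 0.001  -0.0008  0.0428]
  turn -0.32 then d_tool [ 0.0006 -0.0005  0.0428]
```

```bash
python3 -m creep '[{"hand":0.06,"slide":[0,-0.0005,0.01],"turn":0},{"hand":0.06,"slide":[0,0,0.02],"turn":0},{"hand":0.06,"slide":[0,0,0.01],"turn":0},{"hand":0.06,"slide":[0,0,0.002],"turn":0},{"hand":0.06,"slide":[0,0,0],"turn":0}]'; python3 -m creep '[{"hand":0.06,"slide":[0,0,0],"turn":0},{"hand":0.06,"slide":[0,0,0],"turn":0}]'
python3 - <<'E'
from h import *
rel(.4733,-.3138,.064,80.8)
E
```

```text
clock: 37.25
tool_pos: [0.4729, -0.3145, 0.0639]
eef_rot: [0.763, 0.646, -0.002, 0.005]
contact_force: [-0.1, -0.2, 0.3]
opening: 0.681
clock: 37.5
tool_pos: [0.473, -0.3148, 0.0644]
eef_rot: [0.763, 0.646, -0.002, 0.006]
contact_force: [-0.7, 0.1, -0.9]
opening: 0.681
clock 37.5 tcp [ 0.473  -0.3148  0.0644] jaw 80.47 zax [ 0.005 -0.011 -1.   ] d_world [ 0.0003  0.001  -0.0004]
  d_tool now [0.0011 0.0001 0.0004]
  turn -0.33 then d_tool [0.001  0.0001 0.0004]
```

```bash
python3 -m creep '[{"hand":0.045,"slide":[0,0,0],"turn":0},{"hand":0.04,"slide":[0,0,0],"turn":0},{"hand":0.03,"slide":[0,0,0],"turn":0},{"hand":0.03,"slide":[0,0,0],"turn":0},{"hand":0.03,"slide":[0,0,0],"turn":0}]' 30;  python3 -m creep '[{"hand":0.03,"slide":[0,0,-0.01],"turn":0},{"hand":0.03,"slide":[0,0,-0.025],"turn":0},{"hand":0.03,"slide":[0,0,-0.03],"turn":0},{"hand":0.03,"slide":[0,0,-0.02],"turn":0},{"hand":0.03,"slide":[0,0,0],"turn":0}]'
python3 - <<'E'
from h import *
rel(.4313,.0052,.15,80.8)
E
```

```text
clock: 38.12
tool_pos: [0.4729, -0.3144, 0.0641]
eef_rot: [0.763, 0.646, -0.002, 0.005]
contact_force: [0.6, 1.5, 1.0]
opening: 0.404
clock: 38.75
tool_pos: [0.4731, -0.3144, 0.1506]
eef_rot: [0.764, 0.646, -0.001, 0.007]
contact_force: [-0.2, 0.2, -2.8]
opening: 0.402
clock 38.75 tcp [ 0.4731 -0.3144  0.1506] jaw 80.44 zax [ 0.006 -0.012 -1.   ] d_world [-0.0418  0.3196 -0.0006]
  d_tool now [ 0.3082 -0.0943 -0.0035]
  turn -0.36 then d_tool [ 0.3088 -0.0924  0.0006]
```

```bash
python3 -m creep '[{"hand":0.03,"slide":[0.03,-0.01,0],"turn":0},{"hand":0.03,"slide":[0.045,-0.015,-0.002],"turn":0},{"hand":0.03,"slide":[0.05,-0.015,-0.002],"turn":0},{"hand":0.03,"slide":[0.05,-0.015,0],"turn":0},{"hand":0.03,"slide":[0.05,-0.015,0],"turn":0}]'; python3 -m creep '[{"hand":0.03,"slide":[0.04,-0.012,0],"turn":0},{"hand":0.03,"slide":[0.025,-0.007,0],"turn":0},{"hand":0.03,"slide":[0,0,0],"turn":0},{"hand":0.03,"slide":[0,0,0],"turn":0},{"hand":0.03,"slide":[0,0,0],"turn":0}]'
python3 - <<'E'
from h import *
rel(.4313,.0052,.10,80.8)
s=snapshot("wrist"); cv2.imwrite("pics/w12.png",s["frame"][:,:,::-1])
E
```

```text
clock: 39.38
tool_pos: [0.4399, -0.0789, 0.1499]
eef_rot: [0.764, 0.646, -0.002, 0.005]
contact_force: [1.0, 0.9, -2.8]
opening: 0.401
clock: 40.0
tool_pos: [0.4325, -0.0146, 0.1495]
eef_rot: [0.764, 0.645, -0.002, 0.005]
contact_force: [0.2, -0.7, -2.0]
opening: 0.4
clock 40.0 tcp [ 0.4325 -0.0146  0.1495] jaw 80.32 zax [ 0.003 -0.011 -1.   ] d_world [-0.0012  0.0198 -0.0495]
  d_tool now [ 0.0199 -0.0048  0.0493]
  turn -0.48 then d_tool [ 0.0194 -0.0044  0.0495]
```

View pics/w12.png

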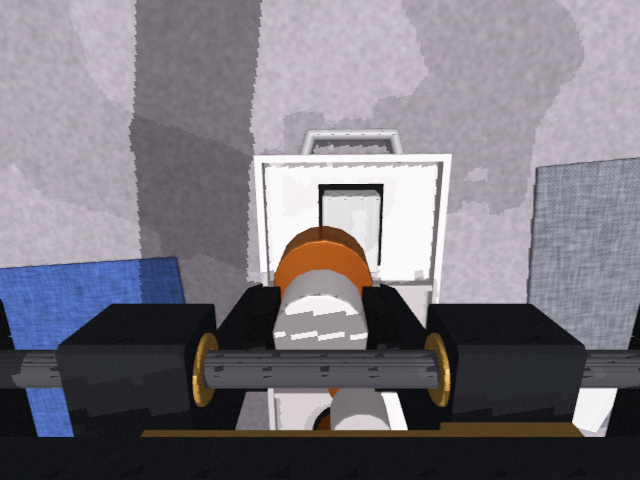

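The short bottle hangs at (322, 270). The plate stack behind it, at about (350, 230), needs another 19 mm along the jaw axis.

```bash
python3 -m creep '[{"hand":0.03,"slide":[0.01,-0.002,0],"turn":0},{"hand":0.03,"slide":[0.0095,-0.002,0.01],"turn":0},{"hand":0.03,"slide":[0,0,0.015],"turn":0},{"hand":0.03,"slide":[0,0,0],"turn":0},{"hand":0.03,"slide":[0,0,0],"turn":0}]'; python3 -m creep '[{"hand":0.03,"slide":[0,0,0],"turn":0},{"hand":0.03,"slide":[0,0,0],"turn":0}]'
python3 - <<'E'
from h import *
rel(.4313,.0052,.10,80.8)
E
```

```text
clock: 40.67
tool_pos: [0.4321, 0.0068, 0.1249]
eef_rot: [0.763, 0.646, -0.002, 0.005]
contact_force: [0.2, 0.1, -2.3]
opening: 0.402
clock: 40.92
tool_pos: [0.4322, 0.0065, 0.1249]
eef_rot: [0.764, 0.646, -0.002, 0.005]
contact_force: [0.3, 0.3, -1.8]
opening: 0.401
clock 40.92 tcp [0.4322 0.0065 0.1249] jaw 80.45 zax [ 0.005 -0.01  -1.   ] d_world [-0.0009 -0.0013 -0.0249]
  d_tool now [-0.0012 -0.0009  0.0249]
  turn -0.35 then d_tool [-0.0014 -0.0007  0.0249]
```

```bash
python3 -m creep '[{"hand":0.03,"slide":[-0.0005,-0.0005,0.006],"turn":0},{"hand":0.03,"slide":[0,0,0.008],"turn":0},{"hand":0.03,"slide":[0,0,0.006],"turn":0},{"hand":0.03,"slide":[0,0,0.001],"turn":0},{"hand":0.03,"slide":[0,0,0],"turn":0}]'; python3 -m creep '[{"hand":0.03,"slide":[0,0,0.001],"turn":0},{"hand":0.03,"slide":[0,0,0],"turn":0},{"hand":0.03,"slide":[0,0,0],"turn":0}]'
python3 - <<'E'
from h import *
rel(.4313,.0052,.10,80.8)
E
```

```text
clock: 41.55
tool_pos: [0.4315, 0.0061, 0.1034]
eef_rot: [0.763, 0.646, -0.002, 0.005]
contact_force: [-0.3, -0.5, -2.1]
opening: 0.399
clock: 41.92
tool_pos: [0.4316, 0.0059, 0.1027]
eef_rot: [0.763, 0.646, -0.002, 0.005]
contact_force: [-0.5, 0.7, -3.2]
opening: 0.401
clock 41.92 tcp [0.4316 0.0059 0.1027] jaw 80.47 zax [ 0.004 -0.01  -1.   ] d_world [-0.0003 -0.0007 -0.0027]
  d_tool now [-0.0007 -0.0002  0.0027]
  turn -0.33 then d_tool [-0.0007 -0.0002  0.0027]
```

```bash
python3 -m creep '[{"hand":0.03,"slide":[0,0,0.001],"turn":0},{"hand":0.03,"slide":[0,0,0.001],"turn":0},{"hand":0.03,"slide":[0,0,0],"turn":0}]'; python3 -m creep '[{"hand":0.03,"slide":[0,0,0.001],"turn":0},{"hand":0.03,"slide":[0,0,0],"turn":0},{"hand":0.03,"slide":[0,0,0],"turn":0}]'
```

```text
clock: 42.3
tool_pos: [0.4315, 0.0059, 0.1005]
eef_rot: [0.763, 0.646, -0.002, 0.005]
contact_force: [-0.3, 0.1, -2.3]
opening: 0.4
clock: 42.68
tool_pos: [0.4316, 0.0059, 0.0999]
eef_rot: [0.763, 0.646, -0.002, 0.005]
contact_force: [-0.9, -0.4, 5.2]
opening: 0.397
```

Contact at the expected height (TCP 0.100). Release.

```bash
python3 -m creep '[{"hand":0.04,"slide":[0,0,0],"turn":0},{"hand":0.05,"slide":[0,0,0],"turn":0},{"hand":0.06,"slide":[0,0,0],"turn":0},{"hand":0.06,"slide":[0,0,0],"turn":0},{"hand":0.06,"slide":[0,0,0],"turn":0}]' 30; python3 -m creep '[{"hand":0.06,"slide":[0,0,-0.015],"turn":0},{"hand":0.06,"slide":[0,0,-0.03],"turn":0},{"hand":0.06,"slide":[0,0,-0.03],"turn":0},{"hand":0.06,"slide":[0,0,-0.04],"turn":0},{"hand":0.06,"slide":[0,0,0],"turn":0}]';  python3 -m creep '[{"hand":0.06,"slide":[0,0.03,-0.02],"turn":0},{"hand":0.06,"slide":[0,0.03,0],"turn":0},{"hand":0.06,"slide":[0,0.04,0],"turn":0},{"hand":0.06,"slide":[0,0,0],"turn":0},{"hand":0.06,"slide":[0,0,0],"turn":0}]'
python3 - <<'E'
from h import *
s=snapshot("wrist"); cv2.imwrite("pics/w13.png",s["frame"][:,:,::-1])
whites(s,zlo=.07,zhi=.14,minn=100,thr=110,box=(0,0,640,350))
rel(.43,.0,.2)
s=snapshot("side"); cv2.imwrite("pics/s13.png",s["frame"][:,:,::-1]);W=cloud(s);f=s["frame"].astype(int);v,u=np.mgrid[0:480,0:640]
whites(s,zlo=.10,zhi=.13,minn=40,thr=100,box=(200,150,450,350))
whites(s,zlo=.012,zhi=.03,minn=40,thr=100,box=(300,190,350,240))
E
```

```text
clock: 43.3
tool_pos: [0.4315, 0.0059, 0.0995]
eef_rot: [0.763, 0.646, -0.002, 0.005]
contact_force: [-0.2, -0.8, -0.5]
opening: 0.675
clock: 43.92
tool_pos: [0.4325, 0.0074, 0.2165]
eef_rot: [0.764, 0.646, 0.0, 0.007]
contact_force: [0.2, 0.1, -0.2]
opening: 0.679
clock: 44.55
tool_pos: [0.5283, -0.0092, 0.234]
eef_rot: [0.763, 0.646, -0.003, 0.005]
contact_force: [0.0, -1.3, -0.5]
opening: 0.682
[322.  95.] 2450 c [432.    5.9] size [35.  34.7] long 44.7 z 0.1175
[324. 239.] 2003 c [530.6  -9.1] size [35.2 35. ] long 82.2 z 0.1173
[324. 347.] 129 c [615.3 -23.5] size [21.5  5. ] long 81.1 z 0.1171
clock 44.6 tcp [ 0.5282 -0.0091  0.2343] jaw 80.54 zax [ 0.002 -0.011 -1.   ] d_world [-0.0982  0.0091 -0.0343]
  d_tool now [-0.0068 -0.0984  0.034 ]
[374. 239.] 218 c [629.6 -24.5] size [33.  33.7] long 111.9 z 0.1171
[315. 244.] 235 c [529.7  -8.1] size [33.8 33.7] long 59.6 z 0.1172
[256. 249.] 248 c [431.8   6.6] size [33.6 36.4] long 110.9 z 0.1169
[331. 209.] 272 c [620.2 190.6] size [43.1 54.5] long 151.7 z 0.0194
```

View pics/w13.png

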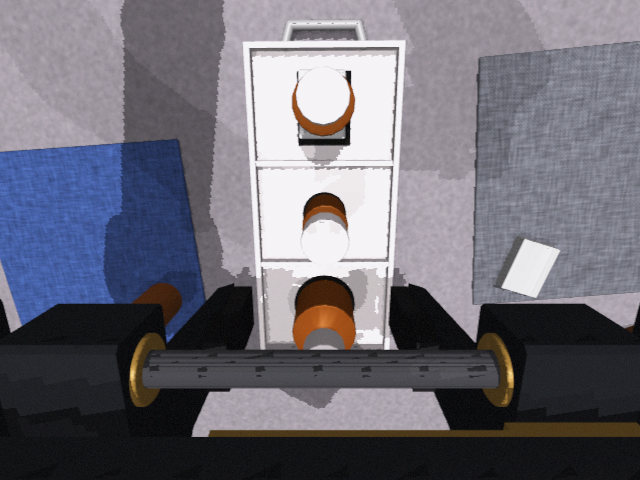

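View pics/s13.png

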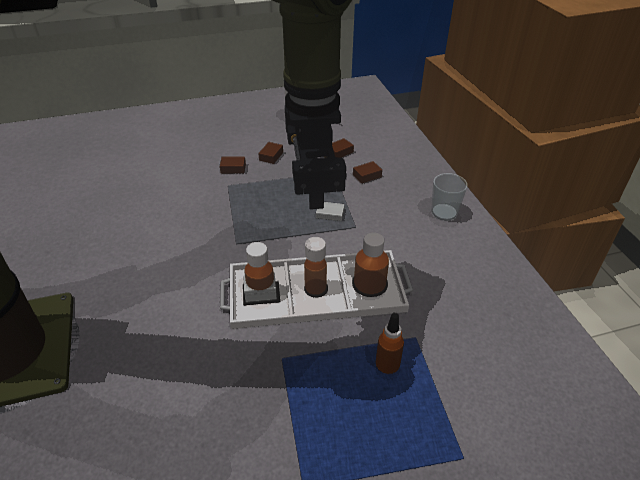

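All three caps are level at z = 117 mm, the bottles are centred and upright, the middle plate and dropper haven't moved, and the gripper is clear. I'm handing the job in.

```bash
python3 -c "
from plant import finish_job
print(finish_job())"
```

```text
the job is handed in; nothing more can be done
None
```

The tray is packed and handed in at about 45 s of the 144 s allowed. I stacked the thick (22 mm) and thin (10 mm) plates on the rectangular seat. Then I placed the slim, wide and short bottles by their caps, each let go only after the force reading showed it had touched down.

**Last checks (wrist and side cameras):**
- **Cap height:** all three caps read z ≈ 117 mm, so they are level.
- **Centring:** the caps measured within about 1–2 mm of the seat centres. The plates measured within about 2 mm of their seat's centre before the short bottle went on.
- **Left in place:** the middle plate measured within about 1 mm of its starting spot. The dropper bottle looked unmoved in the side picture, but I didn't measure its final position precisely.
- **Gripper:** open and clear of everything.

**Disagreement between cameras:** the top camera read about 2 mm off in x and 4 mm off in y from the other two. I used the wrist and side cameras, and the touchdown heights matched what the given sizes predict.

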